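# Set up the rugged notebook at the packing bench

### The arm

A 7-joint arm with a two-finger parallel gripper is mounted at the origin on the work surface. World frame = base frame: x ahead of the robot, y to its left, z up, the work surface at z = 0. Lengths are in m, angles in rad, forces in N, time in s.
With the tool pointing down it reaches from about 0.4 to 0.75 m from the base axis. Payload 19.5 kg.
Tool frame: the origin (TCP) lies midway between the tips of the shut fingers; the grasp point (between the pads) lies 19 mm behind it; z points along the fingers, y is the direction in which the jaws open and shut (so a half turn about z gives the same grasp; the last joint's range is limited). The gripper opens to 85 mm and grips with 20 to 120 N. Pads are 22 mm wide; open, the fingers measure 114 mm over their backs; the gripper's body (76 mm by 85 mm) begins 54 mm behind the grasp point. The pads swing forward as they close: fully open they stand 13 mm farther back than shut.
Start: joints at [1.305, 0.707, -0.028, 1.485, 0.022, 0.951, -0.075], TCP at [0.128, -0.561, 0.231] pointing down, gripper open.
Joint ranges: [-2.71, 2.71], [-0.32, 2.16], [-1.57, 1.52], [0, 2.45], [-1.46, 4.6], [0, 2.02], [-2.83, 2.83]. Speed limits (rad/s): [1.89, 1.89, 2.57, 2.57, 3.01, 3.01, 3.01].

### API

Orientations are given as a rotation vector (axis times angle).
In Python, from workcell import monitor, snapshot, job gives the robot as it stands.
- The arm moves only by the tool step_arm, never from a script. Its argument "targets" is a list of rows, each a list of 7 numbers: the opening, from -1 (shut) to 1 (fully open), so that 0 is half open, then the shift along the tool's x, y, z each as a share of 250 mm, from -1 to 1, then the turn, a rotation vector about the tool's x, y, z each as a share of 90 degrees, from -1 to 1. In form: [[claw, tx, ty, tz, ax, ay, az], ...]. A call has 1 to 8 rows; each row is the pose to reach, as a shift and turn from the pose commanded when the call began, along the tool's axes at that moment; what a row does not reach only later rows make up. A row lasts 1/8 s, in which the tool goes at most 62.5 mm and 10.7 degrees, less where a joint would pass 70% of its speed; a pose out of reach is approached as far as the arm can. A call with a number of a shift or a turn outside -1 to 1 is refused whole. A call with a gripper value outside its range is refused whole. The fingers move at their own pace and stop on an object; "grip_force" is the grip in N (left out, the last holds). Time passes only in rows, so rows that repeat a pose let the fingers close. It gives the time, the measured TCP pose, the force and the opening at its end, in the units of the state.
- monitor.get_obs(): the state, without advancing time (a new reading comes with each control period).
- snapshot(name): name is "side" or "top"; returns a dict with "pixels" (400x640x3 uint8, red, green, blue), "depth" (400x640 float32, m along the optical axis (not along the pixel's ray), 0 where there is no reading), "fx", "fy", "cx", "cy" (pixels), "k1" (the pictures are not rectified: a ray, as slopes to the right and down, at radius r is drawn at 1 + k1 r^2 times it, then the intrinsics apply), "position" and "rotation" of the camera in the world. Camera axes: x right, y down, z forward; pixel columns grow to the right and rows downward; lengths in m; the calibration is good to about 2 mm. A picture is of the moment at which its call begins.
- job.close_job(): hands the job in, once; it reports no verdict.
The state is a dict: "clock": time; "q": joint angles; "joint_vel": joint speeds; "tau": joint torques, N m; "tool_pos": TCP position; "orientation": TCP orientation; "force": force on the tool from outside, world axes, zero at the start; "moment": the same for the moment, N m; "width": opening from 0.0 (shut) to 1.0 (fully open).
Only numpy, scipy, OpenCV 4.12 (cv2) and the standard library are available. Lean on these libraries where they do the work, as an engineer would, in place of code of your own. Each camera call takes 0.05 s, during which the arm holds its last target.

### The job

Set up the packing bench's notebook computer: take it by its handle out of the upright rack and lay it down gently, flat and still shut, in the middle of the black rubber mat and square to it, lid upward and handle towards the robot. Let go of it, then take the lid and open the screen to about 110 degrees from the keyboard, where the stiff hinge holds it. Keep the fingers off the screen glass and leave the other things in the rack and on the bench where they are.

Things in the scene. Friction and masses are not known exactly. Their poses are not given: they have to be found in the camera images.
- notebook: Loose rugged notebook computer, 0.75-0.9 kg, grey, 236 wide (own y) x 180 deep (z) x 42 mm thick (x). Stands at first on its hinge end; origin: middle of that end. Own z runs to the front edge (z=180 mm) with the carry handle; own x points out of the lid (underside x=-21, lid's outer face x=+21 mm). Laid flat as wanted, x points up, z to the robot's side; it tips over the edge x=-21 mm, z=0.
- case_mid (a point): middle of the notebook's case: own x = 0, y = 0, z = 90 mm of the notebook. Axes as the notebook's.
- handle (a point): Middle of the carry handle's round grip bar: 16 mm thick, along the notebook's y, clear for 80 mm, at own x=0, z=222 mm; 34 mm free gap between bar and case. The bar turns in a pinch of 20 to 30 N, hardly in a harder one. With the notebook flat on the mat the bar's centre is 21 mm above the mat.
- lid (a joint): Opening angle of the lid in rad: 0 shut, 1.92 = 110 degrees, stop at 2.4. Stiff friction hinge, about 0.3 N m: stays where it is left; lifting at a tab takes about 3 N. A tab hardly turns in a firm pinch: turn the fingers with the lid, letting go half-way and taking it afresh, or the notebook slides and lifts off the mat.
- lid_hinge (a point): Middle of the lid's hinge axis, along the notebook's y, at own x=19 mm, z=21 mm of the notebook. The lid is 236 mm wide, 14 mm thick, and reaches 159 mm from the hinge axis to its front edge; its tabs reach 24 mm farther.
- tab_left (a point): Middle of the lift tab at the lid's front corner at notebook's y=+101 mm: rubber block 30 mm wide (y), 12 thick, 24 mm out from the lid's front edge. Axes turn with the lid (shut: the notebook's): z out of the front edge, x out of the outer face. Flat and shut: 35 mm above the mat; always 171 mm from the hinge axis; 30 mm free towards the handle. Pinch it across its width, at any slant.
- tab_right (a point): the same lift tab at the other front corner (notebook's y = -101 mm).
- screen: screen glass on the lid's inner face, 198 x 110 mm, ending 32 mm short of the lid's front edge; hidden while the lid is shut. Origin at its centre; fragile, not to be touched.
- mat: black rubber bench mat, fixed, 300 (own x) x 310 (own y) x 4 mm. Origin: centre of its underside; own x points away from the robot.
- rack: Grey sheet-steel upright desk rack, fixed, 186 (own x) x 210 mm (own y), 3 slots side by side along own x, 58 mm apart, dividers 80 mm high, floor 6 mm thick. Origin: centre of its underside. The notebook stands in one slot, handle up, lid to own +x; the binder and the mailing box stand in the others.
- binder: grey ring binder, loose, 40 x 165 x 160 mm high, standing in a slot of the rack. Origin: centre of its underside. Bystander.
- mailer: flat brown mailing box, loose, 42 x 190 x 150 mm high, standing in a slot of the rack. Origin: centre of its underside. Bystander.
- jar: glass jar with a steel cap, 72 mm across, 105 mm high, standing to the right of the mat (own -y side). Origin: centre of its underside. Bystander.

How it is judged:
By the outcome, as a careful person would: the job done as asked, in the order asked, and still so for the second after the job is handed in, with the robot touching nothing.
It also fails if it takes over 72 s, if anything falls off the work surface, if the arm or the gripper's body presses on something with over 40 N, if the wrist force passes 120 N, or if a joint passes its speed limit or range.

## Working session

There is one attempt and no reset: what is moved stays moved. The work goes in short steps, Python scripts to look and compute and a tool call to move; the robot and the scene stay as the last step left them, time stands still between calls to the robot, and variables do not carry over. Pictures are saved under pics/ and viewed, and the job is handed in when it is done.

Besides the shell and the picture viewer there is one more tool, called after "Request:" as name(argument=value, ...) on one line, values as JSON. step_arm: Moves the arm, as the interface text tells. Shift numbers are shares of 250 mm and turn numbers shares of 90 degrees, none past 1 either way. Its arguments: {"type":"object","properties":{"targets":{"type":"array","items":{"type":"array","items":{"type":"number"}}},"grip_force":{"type":"number"}},"required":["targets"]}

```bash
ls; mkdir -p pics
python3 - <<'E'
from workcell import monitor, snapshot, job
import cv2
o=monitor.get_obs();print(o)
for n in("side","top"):
    s=snapshot(n);cv2.imwrite(f"pics/{n}0.png",s["pixels"][...,::-1]);print(n,{k:s[k] for k in s if k not in("pixels","depth")})
E
```

```text
pics
{'clock': 0.0, 'q': array([ 1.30531584,  0.70707768, -0.02764557,  1.48500483,  0.0219624 ,
        0.95090331, -0.07553698]), 'joint_vel': array([-1.01285358e-03,  3.14029191e-04,  1.07870077e-03, -7.22014325e-05,
        2.06068852e-03,  1.40330974e-06, -1.08942099e-03]), 'tau': array([-5.62629084e-04, -8.83225250e+01,  1.23455700e+00, -2.36170989e+01,
        1.69863302e-02,  6.36624536e-03, -2.74670526e-05]), 'tool_pos': array([ 0.12756442, -0.5603957 ,  0.23084036]), 'orientation': array([-3.12087309e+00, -3.50601534e-01,  1.70579207e-04]), 'force': array([ 0.1688761 , -0.20522499,  0.85526567]), 'moment': array([-0.02796196, -0.02392455, -0.0263104 ]), 'width': 0.9980161968803583}
side {'fx': 445.82709252621083, 'fy': 445.82709252621083, 'cx': 319.23370891860276, 'cy': 188.38612161173114, 'k1': 0.007655306547073196, 'position': array([ 0.41893187, -0.4233692 ,  1.18137911]), 'rotation': array([-2.70168389,  0.27074819, -0.05050832])}
top {'fx': 390.52511863096413, 'fy': 390.52511863096413, 'cx': 324.28812419729377, 'cy': 206.03418090111717, 'k1': -0.08109084916997121, 'position': array([0.39198867, 0.00509616, 1.10767294]), 'rotation': array([-2.15563196,  2.12867754, -0.16270572])}
```

View pics/side0.png

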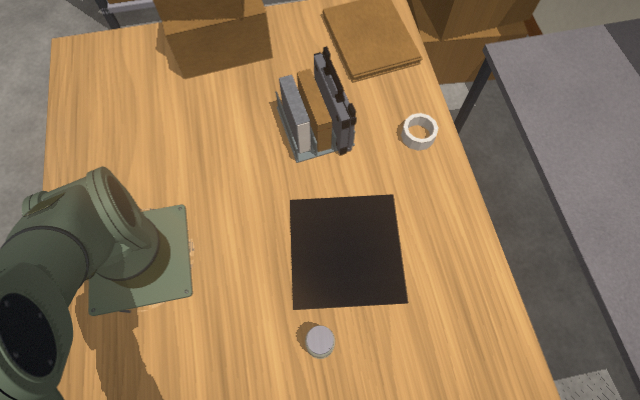

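View pics/top0.png

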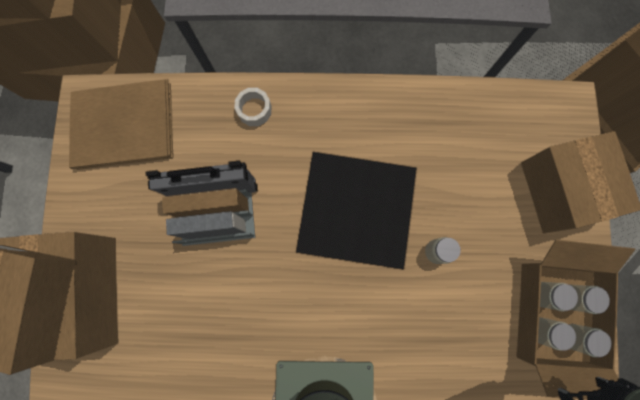

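The side view shows the notebook in the far slot, at about (335,100), and the mat at about (348,250). The top view has the rack around (205,200) and the mat around (357,210). Next I measure both.

```bash
cat > h.py <<'E'
import numpy as np, cv2
from scipy.spatial.transform import Rotation as R
from workcell import monitor, snapshot, job
def K(s): return np.array([[s["fx"],0,s["cx"]],[0,s["fy"],s["cy"]],[0,0,1]])
def rays(s,uv):
    p=cv2.undistortPoints(np.array(uv,float).reshape(-1,1,2),K(s),np.array([s["k1"],0,0,0,0])).reshape(-1,2)
    return np.c_[p,np.ones(len(p))]
def onplane(s,uv,z):
    d=R.from_rotvec(s["rotation"]).apply(rays(s,uv)); c=s["position"]
    return c+d*((z-c[2])/d[:,2])[:,None]
def cloud(s):
    H,W=s["depth"].shape; u,v=np.meshgrid(np.arange(W),np.arange(H))
    P=R.from_rotvec(s["rotation"]).apply(rays(s,np.c_[u.ravel(),v.ravel()])*s["depth"].reshape(-1,1))+s["position"]
    return P.reshape(H,W,3)
def proj(s,P):
    Q=R.from_rotvec(s["rotation"]).inv().apply(np.atleast_2d(P)-s["position"])
    return cv2.projectPoints(Q,np.zeros(3),np.zeros(3),K(s),np.array([s["k1"],0,0,0,0]))[0].reshape(-1,2)
def crop(s,name,x0,y0,w,h,f):
    cv2.imwrite("pics/"+name,cv2.resize(s["pixels"][y0:y0+h,x0:x0+w,::-1],None,fx=f,fy=f,interpolation=cv2.INTER_CUBIC))
E
python3 - <<'E'
from h import *
np.set_printoptions(precision=4,suppress=True)
for n,box in(("side",(280,180,140,150)),("top",(285,140,150,145))):
    s=snapshot(n);x0,y0,w,h=box
    g=s["pixels"].max(2); m=np.zeros_like(g); m[y0:y0+h,x0:x0+w]=(g[y0:y0+h,x0:x0+w]<45)*255
    c=max(cv2.findContours(m,0,2)[0],key=cv2.contourArea)
    P=onplane(s,c.reshape(-1,2),0.004)
    r=cv2.minAreaRect((P[:,:2]*1000).astype(np.float32));print(n,r)
    C=cloud(s); 
    print("mat depth z",np.median(C[...,2][m>0]), "table",np.median(C[350:,200:260,2]))
    # high things near rack
    mk=(C[...,2]>0.12)&(C[...,2]<0.27)&(s["depth"]>0)&(C[...,0]>.3)&(C[...,0]<.85)&(C[...,1]>.2)&(C[...,1]<.65)
    for a in np.arange(.13,.26,.01):
        q=C[mk&(abs(C[...,2]-a)<.005)]
        if len(q)>5: print(round(a,3),len(q),q.min(0)[:2],q.max(0)[:2])
    np.save(n+"C.npy",C)
    crop(s,n+"rack.png",*( (260,30,120,140) if n=="side" else (135,145,140,110)),5)
E
```

```text
side ((540.885986328125, -124.09834289550781), (96.54301452636719, 109.04046630859375), 79.00774383544922)
mat depth z 0.00307821584708301 table -0.0007173707484019465
0.13 341 [0.3001 0.2004] [0.6383 0.6151]
0.14 311 [0.3007 0.2009] [0.6367 0.6136]
0.15 762 [0.3001 0.2   ] [0.636  0.6122]
0.16 1032 [0.3003 0.2003] [0.6371 0.6145]
0.17 568 [0.3012 0.2002] [0.6399 0.6128]
0.18 584 [0.3 0.2] [0.64   0.6135]
0.19 544 [0.3001 0.2004] [0.6365 0.6367]
0.2 442 [0.3001 0.2055] [0.636  0.6499]
0.21 190 [0.3002 0.2075] [0.6366 0.6409]
0.22 111 [0.3002 0.2643] [0.6164 0.6441]
0.23 265 [0.3006 0.2662] [0.6167 0.6277]
0.24 142 [0.3002 0.2696] [0.6136 0.6284]
0.25 93 [0.301  0.5944] [0.395  0.6153]
top ((553.5342407226562, -86.43670654296875), (301.982666015625, 292.05548095703125), 81.811767578125)
mat depth z 0.003882456635555087 table -0.00010698349833149212
0.13 307 [0.3009 0.2023] [0.6357 0.6131]
0.14 367 [0.3015 0.2032] [0.6017 0.6114]
0.15 715 [0.3001 0.2035] [0.5994 0.6117]
0.16 1441 [0.3007 0.2001] [0.6378 0.6121]
0.17 1027 [0.3017 0.2   ] [0.6348 0.6135]
0.18 675 [0.3001 0.2003] [0.6402 0.6119]
0.19 895 [0.3005 0.2015] [0.6395 0.6131]
0.2 717 [0.3005 0.2079] [0.6317 0.6498]
0.21 271 [0.3016 0.2084] [0.639  0.6493]
0.22 133 [0.302  0.2649] [0.6143 0.647 ]
0.23 324 [0.3003 0.2649] [0.6173 0.6469]
0.24 243 [0.3012 0.2686] [0.6136 0.6468]
0.25 130 [0.3002 0.5984] [0.4022 0.6439]
```

View pics/siderack.png

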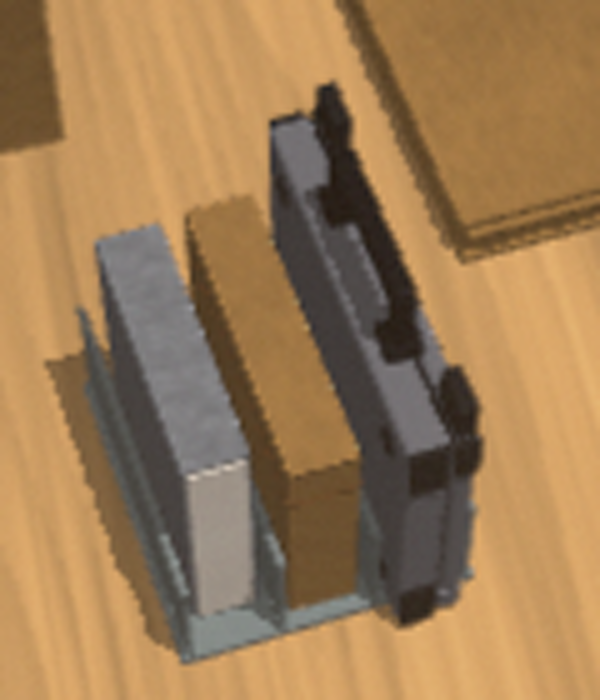

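View pics/toprack.png

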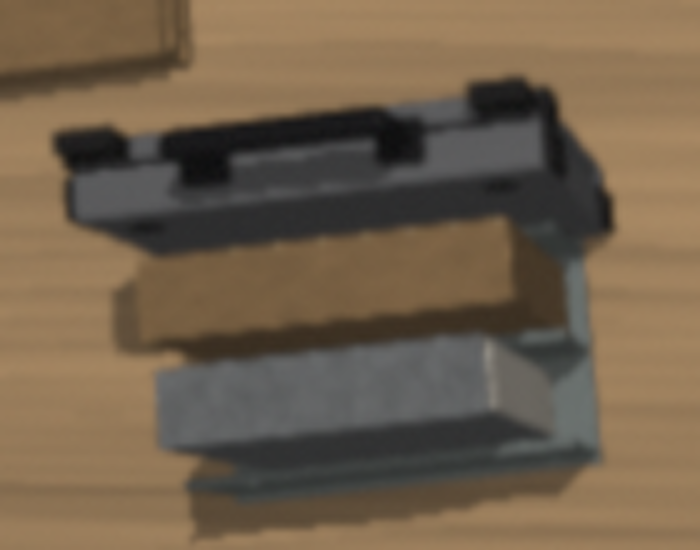

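The notebook stands in the far slot: bar with dark posts, tabs on the far side. The mat mask in the side view was too strict, so I'll refine it and then fit the bar.

Run:
```python
from h import *
np.set_printoptions(precision=4,suppress=True)
for n,box in(("side",(280,180,140,150)),("top",(285,140,150,145))):
    s=snapshot(n);x0,y0,w,h=box
    C=cloud(s);g=s["pixels"].max(2)
    m=np.zeros_like(g); m[y0:y0+h,x0:x0+w]=(g[y0:y0+h,x0:x0+w]<80)*255
    c=max(cv2.findContours(m,0,2)[0],key=cv2.contourArea)
    P=onplane(s,cv2.convexHull(c).reshape(-1,2),0.004)
    print(n,"mat",cv2.minAreaRect((P[:,:2]*1000).astype(np.float32)))
    reg=(C[...,0]>.45)&(C[...,0]<.72)&(C[...,1]>.2)&(C[...,1]<.55)&(s["depth"]>0)
    for lo,hi in((.215,.26),(.17,.205),(.145,.175)):
        mk=reg&(C[...,2]>lo)&(C[...,2]<hi); v,u=np.nonzero(mk); q=C[mk]
        if hi>.25: print("bar?",len(q),cv2.minAreaRect((q[:,:2]*1000).astype(np.float32)),"zmax",np.percentile(q[:,2],[50,90,98]))
        d=mk&(g<60)
        print(lo,"px",u.min(),u.max(),v.min(),v.max(),q.min(0),q.max(0),"rect",cv2.minAreaRect((q[:,:2]*1000).astype(np.float32)))
    np.save(n+"C.npy",C)
    # jar
    rj=(C[...,2]>.09)&(C[...,2]<.12)&(C[...,1]<-.2)&(C[...,1]>-.45)&(C[...,0]>.35)&(C[...,0]<.7)
    print("jar",np.median(C[rj],0))
    rk=(C[...,2]>.07)&(C[...,2]<.09)&reg; print("z80",C[rk].min(0),C[rk].max(0))
```

```text
side mat ((551.9669189453125, -87.63746643066406), (308.0747375488281, 297.3028564453125), 81.77471923828125)
bar? 224 ((603.2681884765625, 318.618408203125), (16.10953712463379, 109.8583984375), 6.913382530212402) zmax [0.2327 0.2362 0.2378]
0.215 px 326 343 59 94 [0.5901 0.2634 0.2151] [0.6168 0.3729 0.239 ] rect ((603.2681884765625, 318.618408203125), (16.10953712463379, 109.8583984375), 6.913382530212402)
0.17 px 283 356 48 124 [0.4697 0.2001 0.1702] [0.6389 0.4406 0.2047] rect ((551.7855224609375, 312.524658203125), (146.06243896484375, 244.78857421875), 7.870576858520508)
0.145 px 279 356 59 129 [0.4595 0.2    0.145 ] [0.6395 0.4297 0.1749] rect ((535.3565063476562, 294.7406005859375), (144.89578247070312, 237.66738891601562), 17.35666847229004)
jar [ 0.4356 -0.3154  0.1041]
z80 [0.4503 0.2017 0.07  ] [0.6477 0.4328 0.09  ]
top mat ((553.7852783203125, -86.77342224121094), (306.54132080078125, 297.2106628417969), 81.7885513305664)
bar? 342 ((604.407470703125, 320.82379150390625), (16.563596725463867, 113.8582763671875), 6.883318901062012) zmax [0.2342 0.2372 0.2384]
0.215 px 166 215 166 178 [0.5906 0.2642 0.2152] [0.6171 0.3774 0.24  ] rect ((604.407470703125, 320.82379150390625), (16.563596725463867, 113.8582763671875), 6.883318901062012)
0.17 px 147 246 162 230 [0.4727 0.2    0.17  ] [0.6399 0.4436 0.2047] rect ((549.84814453125, 314.81854248046875), (153.37936401367188, 243.56927490234375), 6.895130634307861)
0.145 px 150 247 164 235 [0.4612 0.2    0.1451] [0.6386 0.4403 0.175 ] rect ((544.3899536132812, 310.1541748046875), (149.13314819335938, 242.82106018066406), 9.899412155151367)
jar [ 0.4373 -0.3121  0.1047]
z80 [0.45   0.2023 0.07  ] [0.6361 0.426  0.0899]
```

```bash
cat >> h.py <<'E'
np.set_printoptions(precision=4,suppress=True)
def ori(az,pitch=0.):
    """tool y at azimuth az deg, tool z down; then tilt about world horizontal axis"""
    a=np.radians(az); y=np.array([np.cos(a),np.sin(a),0]); z=np.array([0,0,-1.]); return R.from_matrix(np.c_[np.cross(y,z),y,z])
def row(pos,Rt,p0,R0):
    t=R0.inv().apply(np.array(pos)-p0)/.25; r=(R0.inv()*Rt).as_rotvec()/(np.pi/2); return np.round(np.r_[t,r],3)
def chain(wps,p0=None,R0=None):
    o=monitor.get_obs(); 
    if p0 is None: p0=o["tool_pos"];R0=R.from_rotvec(o["orientation"])
    for p,Rt in wps: print(p,row(p,Rt,p0,R0)); p0=np.array(p);R0=Rt
def st():
    o=monitor.get_obs(); print({k:np.round(o[k],3) for k in("clock","q","tool_pos","orientation","force","width")})
E
python3 - <<'E'
from h import *
chain([([.34,-.50,.33],ori(-77+28)),([.53,-.30,.36],ori(-77+56)),([.60,-.07,.36],ori(6.9)),([.604,.17,.36],ori(6.9)),([.604,.32,.31],ori(6.9)),([.604,.32,.209],ori(6.9))])
E
```

```text
[0.34, -0.5, 0.33] [ 0.882 -0.048 -0.396 -0.    -0.    -0.313]
[0.53, -0.3, 0.36] [ 1.098 -0.105 -0.12   0.     0.    -0.311]
[0.6, -0.07, 0.36] [ 0.959 -0.068  0.     0.     0.    -0.31 ]
[0.604, 0.17, 0.36] [0.951 0.131 0.    0.    0.    0.   ]
[0.604, 0.32, 0.31] [0.596 0.072 0.2   0.    0.    0.   ]
[0.604, 0.32, 0.209] [0.    0.    0.404 0.    0.    0.   ]
```

Request:
step_arm(targets=[[1,0.88,-0.05,-0.4,0,0,-0.31],[1,0.88,-0.05,-0.4,0,0,-0.31],[1,0.88,-0.05,-0.4,0,0,-0.31],[1,0.88,-0.05,-0.4,0,0,-0.31]], grip_force=60)

```text
clock: 0.8
tool_pos: [0.3412, -0.4988, 0.3323]
orientation: [2.944, 1.096, 0.001]
force: [-0.3, -0.4, 0.3]
width: 0.997
```

Request:
step_arm(targets=[[1,1,-0.1,-0.12,0,0,-0.31],[1,1,-0.1,-0.12,0,0,-0.31],[1,1,-0.1,-0.12,0,0,-0.31],[1,1,-0.1,-0.12,0,0,-0.31]])

```text
clock: 1.3
tool_pos: [0.5115, -0.3183, 0.3612]
orientation: [-2.594, -1.773, -0.0]
force: [0.3, -1.0, 0.8]
width: 0.997
```

Request:
step_arm(targets=[[1,1,-0.05,0,0,0,-0.31],[1,1,-0.05,0,0,0,-0.31],[1,1,-0.05,0,0,0,-0.31],[1,1,-0.05,0,0,0,-0.31]])

```text
clock: 1.8
tool_pos: [0.5901, -0.081, 0.361]
orientation: [-2.09, -2.346, -0.0]
force: [0.4, 0.8, 0.9]
width: 0.997
```

Run:
```python
from h import *
st();chain([([.602,.15,.35],ori(6.9)),([.604,.32,.31],ori(6.9)),([.604,.32,.209],ori(6.9))])
```

```text
{'clock': np.float64(1.8), 'q': array([ 0.252,  0.655, -0.387,  1.134,  0.236,  1.394,  0.013]), 'tool_pos': array([ 0.59 , -0.081,  0.361]), 'orientation': array([-2.09 , -2.346, -0.   ]), 'force': array([0.355, 0.774, 0.868]), 'width': np.float64(0.997)}
[0.602, 0.15, 0.35] [ 0.912  0.153  0.044 -0.    -0.    -0.003]
[0.604, 0.32, 0.31] [0.674 0.09  0.16  0.    0.    0.   ]
[0.604, 0.32, 0.209] [0.    0.    0.404 0.    0.    0.   ]
```

Request:
step_arm(targets=[[1,0.91,0.15,0.04,0,0,0],[1,0.91,0.15,0.04,0,0,0],[1,0.91,0.15,0.04,0,0,0],[1,0.91,0.15,0.04,0,0,0]])

```text
clock: 2.3
tool_pos: [0.6008, 0.1505, 0.3508]
orientation: [-2.089, -2.346, -0.0]
force: [0.6, -1.0, 0.4]
width: 0.998
```

Request:
step_arm(targets=[[1,0.67,0.09,0.16,0,0,0],[1,0.67,0.09,0.16,0,0,0],[1,0.67,0.09,0.16,0,0,0],[1,0.67,0.09,0.16,0,0,0],[1,0.67,0.09,0.16,0,0,0]])

```text
clock: 2.92
tool_pos: [0.6048, 0.3161, 0.311]
orientation: [2.092, 2.344, -0.0]
force: [0.1, 0.1, -0.1]
width: 0.999
```

Run:
```python
from h import *
st();chain([([.604,.32,.209],ori(6.9))])
s=snapshot("side");crop(s,"a1.png",240,20,160,150,4)
```

```text
{'clock': np.float64(2.925), 'q': array([-0.422,  0.865, -0.34 ,  0.826,  0.258,  1.483, -0.558]), 'tool_pos': array([0.605, 0.316, 0.311]), 'orientation': array([ 2.092,  2.344, -0.   ]), 'force': array([ 0.126,  0.147, -0.142]), 'width': np.float64(0.999)}
[0.604, 0.32, 0.209] [ 0.016 -0.001  0.408  0.     0.    -0.004]
```

View pics/a1.png

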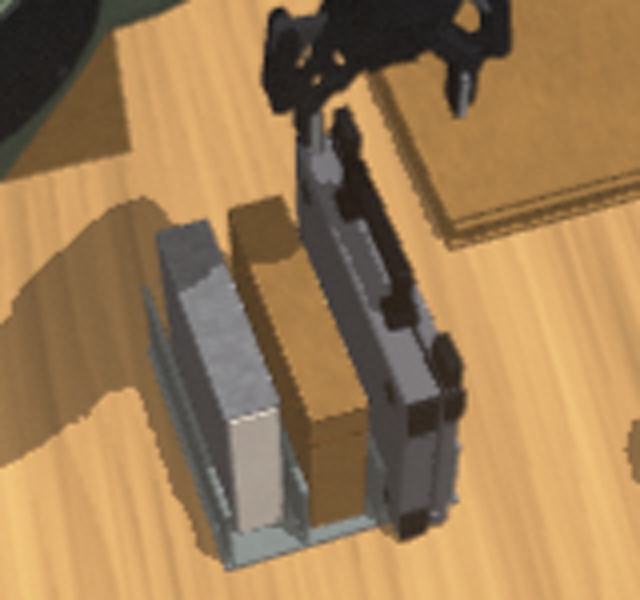

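The open gripper is above the bar, with fingers on either side at crop (315,130) and (460,90). I descend and close.

Request:
step_arm(targets=[[1,0.015,0,0.12,0,0,0],[1,0.015,0,0.24,0,0,0],[1,0.015,0,0.34,0,0,0],[1,0.015,0,0.41,0,0,0],[1,0.015,0,0.41,0,0,0]])

```text
clock: 3.6
tool_pos: [0.6043, 0.319, 0.2082]
orientation: [-2.093, -2.343, 0.002]
force: [-0.4, -0.7, 0.1]
width: 1.004
```

Request:
step_arm(targets=[[-0.2,0,0,0,0,0,0],[-0.4,0,0,0,0,0,0],[-0.6,0,0,0,0,0,0],[-1,0,0,0,0,0,0],[-1,0,0,0,0,0,0],[-1,0,0,0,0,0,0]])

```text
clock: 4.35
tool_pos: [0.6043, 0.3203, 0.2089]
orientation: [2.091, 2.344, 0.001]
force: [-1.1, -1.2, 5.5]
width: 0.172
```

Run:
```python
from h import *
st()
s=snapshot("side");crop(s,"a2.png",240,20,160,150,4)
```

```text
{'clock': np.float64(4.35), 'q': array([-0.412,  0.931, -0.336,  1.034,  0.286,  1.217, -0.605]), 'tool_pos': array([0.604, 0.32 , 0.209]), 'orientation': array([2.091, 2.344, 0.001]), 'force': array([-1.117, -1.246,  5.459]), 'width': np.float64(0.172)}
```

View pics/a2.png

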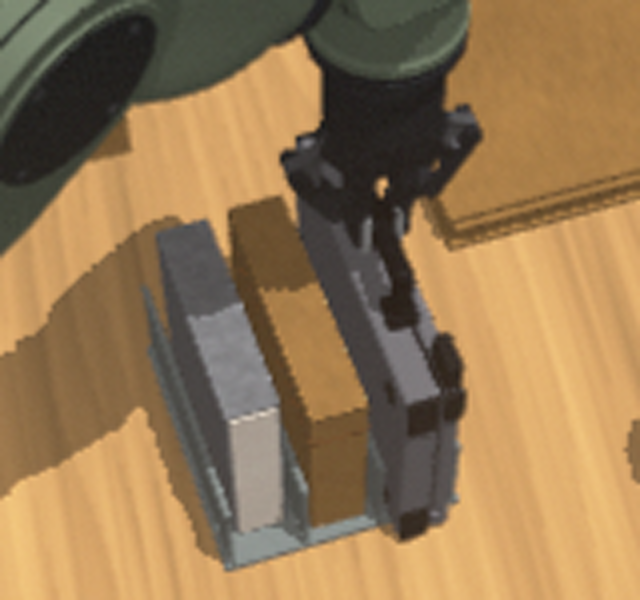

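Gripped at width 0.172, about 15 mm. Now I lift slowly.

Request:
step_arm(targets=[[-1,0,0,-0.02,0,0,0],[-1,0,0,-0.06,0,0,0],[-1,0,0,-0.14,0,0,0],[-1,0,0,-0.24,0,0,0],[-1,0,0,-0.36,0,0,0],[-1,0,0,-0.5,0,0,0],[-1,0,0,-0.64,0,0,0],[-1,0,0,-0.68,0,0,0]])

```text
clock: 5.4
tool_pos: [0.6041, 0.3205, 0.3809]
orientation: [2.091, 2.344, 0.004]
force: [0.0, -0.0, -9.1]
width: 0.168
```

Run:
```python
from h import *
st()
s=snapshot("side");crop(s,"a3.png",220,0,160,150,4)
```

```text
{'clock': np.float64(5.4), 'q': array([-0.457,  0.864, -0.331,  0.577,  0.253,  1.721, -0.524]), 'tool_pos': array([0.604, 0.32 , 0.381]), 'orientation': array([2.091, 2.344, 0.004]), 'force': array([ 0.01 , -0.021, -9.142]), 'width': np.float64(0.168)}
```

View pics/a3.png

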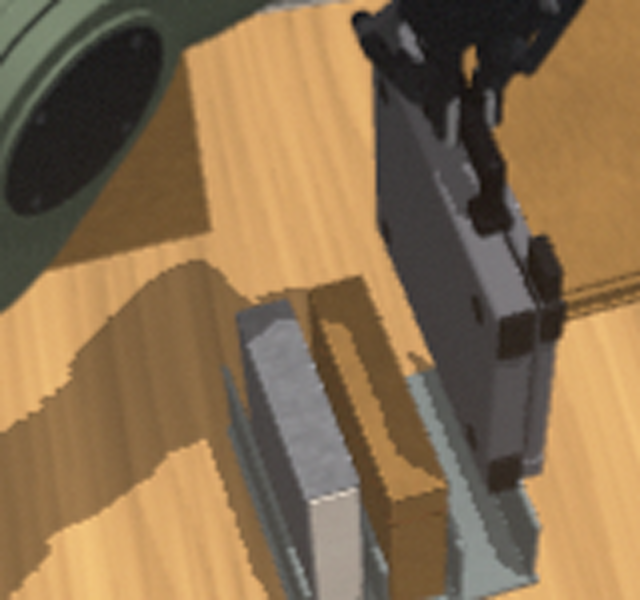

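Notebook is clear of the rack (wrist load 9 N), and the binder and mailer haven't moved. I carry it over to the mat.

Run:
```python
from h import *
chain([([.64,.11,.37],ori(-1)),([.6629,-.1028,.33],ori(-8.2)),([.6629,-.1028,.222],ori(-8.2))])
```

```text
[0.64, 0.11, 0.37] [-0.853  0.047  0.043  0.001 -0.001  0.084]
[0.6629, -0.1028, 0.33] [-0.849  0.106  0.16   0.     0.     0.08 ]
[0.6629, -0.1028, 0.222] [0.    0.    0.432 0.    0.    0.   ]
```

Request:
step_arm(targets=[[-1,-0.04,0,0,0,0,0],[-1,-0.14,0,0.01,0,0,0.01],[-1,-0.28,0.01,0.02,0,0,0.02],[-1,-0.44,0.02,0.03,0,0,0.04],[-1,-0.6,0.03,0.04,0,0,0.06],[-1,-0.74,0.04,0.04,0,0,0.08],[-1,-0.82,0.05,0.04,0,0,0.08],[-1,-0.85,0.05,0.04,0,0,0.08]])

```text
clock: 6.45
tool_pos: [0.6407, 0.1096, 0.3681]
orientation: [-2.235, -2.208, 0.001]
force: [0.5, 0.8, -8.3]
width: 0.167
```

Request:
step_arm(targets=[[-1,-0.04,0,0,0,0,0],[-1,-0.14,0.01,0.01,0,0,0.01],[-1,-0.28,0.03,0.03,0,0,0.02],[-1,-0.44,0.05,0.06,0,0,0.04],[-1,-0.6,0.07,0.1,0,0,0.06],[-1,-0.74,0.09,0.13,0,0,0.08],[-1,-0.82,0.1,0.15,0,0,0.08],[-1,-0.85,0.11,0.16,0,0,0.08]])

```text
clock: 7.45
tool_pos: [0.6657, -0.1024, 0.3282]
orientation: [-2.368, -2.064, -0.0]
force: [0.1, 0.1, -8.4]
width: 0.166
```

Run:
```python
from h import *
st()
chain([([.6629,-.1028,.220],ori(-8.2))])
for n,b in(("side",(270,80,180,150)),("top",(240,60,200,150))):
    s=snapshot(n);crop(s,"b1%s.png"%n,*b,4)
```

```text
{'clock': np.float64(7.45), 'q': array([ 0.206,  0.836, -0.316,  0.83 ,  0.233,  1.502, -0.163]), 'tool_pos': array([ 0.666, -0.102,  0.328]), 'orientation': array([-2.368, -2.064, -0.   ]), 'force': array([ 0.092,  0.094, -8.356]), 'width': np.float64(0.166)}
[0.6629, -0.1028, 0.22] [-0.003 -0.011  0.433 -0.    -0.     0.004]
```

View pics/b1side.png

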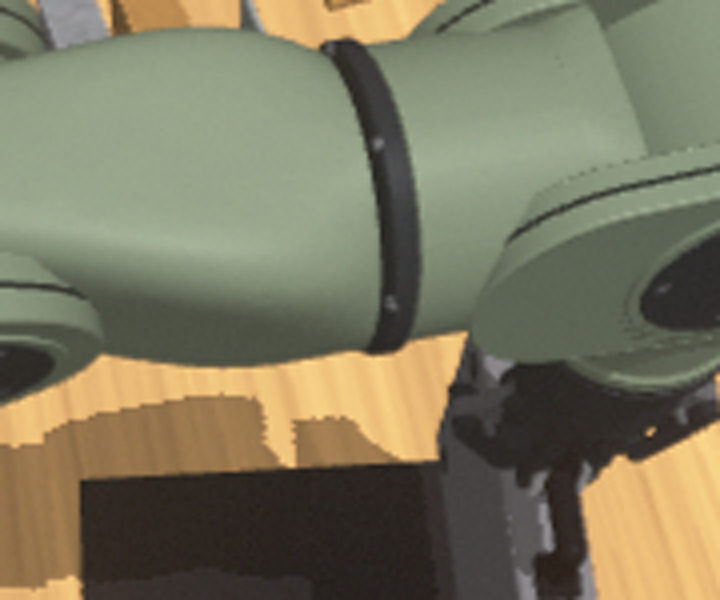

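View pics/b1top.png

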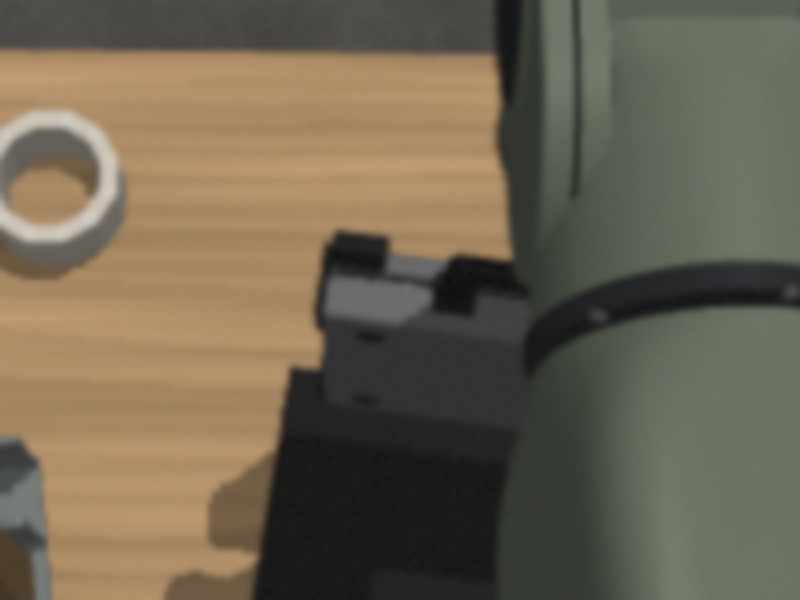

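The arm covers the right part in both views. The left corner and left tab are visible in the top view, near crop (330,250), so I check the lateral offset there.

Run:
```python
from h import *
o=monitor.get_obs();p=o["tool_pos"];Rt=R.from_rotvec(o["orientation"]);a=np.radians(-8.2)
ex=np.array([np.cos(a),np.sin(a),0]);ey=np.array([-np.sin(a),np.cos(a),0])
s=snapshot("top");C=cloud(s)
D=C-p; X=D@ex;Y=D@ey;Z=D[...,2]+.0  # rel TCP
m=(s["depth"]>0)&(Y>.05)&(Y<.16)&(abs(X)<.06)&(Z>-.04)&(Z<.02)
for lo,hi in((-.03,-.012),(-.012,.01)):
    k=m&(Z>lo)&(Z<hi); print(lo,k.sum(),"X",np.percentile(X[k],[1,5,50,95,99]),"Y",np.percentile(Y[k],[1,5,50,95,99]),"Z",np.percentile(Z[k],[5,50,95]))
# yaw: near top edge of the case (min X per column)
k=m&(Z>-.03)&(Z<-.015)
pts=[]
for u in range(640):
    c=np.nonzero(k[:,u])[0]
    if len(c)>2: pts.append(C[c.max(),u])
pts=np.array(pts);print(len(pts));f=np.polyfit(pts[:,1],pts[:,0],1);print("edge yaw",-np.degrees(np.arctan(f[0])))
# tilt: underside face points
k=(s["depth"]>0)&(Y>.03)&(Y<.11)&(X>-.06)&(X<0)&(Z>-.2)&(Z<-.04)
q=np.c_[X[k],Y[k],Z[k]];c=q.mean(0);n=np.linalg.svd(q-c)[2][2];print(k.sum(),c,n*np.sign(n[0]))
```

```text
-0.03 546 X [-0.0221 -0.0208 -0.0058  0.0154  0.0189] Y [0.0517 0.0565 0.0854 0.1193 0.1221] Z [-0.0276 -0.0237 -0.0158]
-0.012 115 X [-0.008  -0.007   0.0097  0.0173  0.0187] Y [0.0511 0.0537 0.0998 0.1148 0.1158] Z [-0.0104 -0.0004  0.0027]
34
edge yaw -6.969336662983083
635 [-0.0213  0.0697 -0.113 ] [0.9999 0.0137 0.0026]
```

Offset agrees: underside face at −21 mm, tab end at 116 mm. Yaw is about 0.6° off the mat, so I trim it and lower.

Request:
step_arm(targets=[[-1,-0.003,-0.01,0.04,0,0,0.007],[-1,-0.003,-0.01,0.12,0,0,0.007],[-1,-0.003,-0.01,0.22,0,0,0.007],[-1,-0.003,-0.01,0.32,0,0,0.007],[-1,-0.003,-0.01,0.4,0,0,0.007],[-1,-0.003,-0.01,0.45,0,0,0.007],[-1,-0.003,-0.01,0.46,0,0,0.007],[-1,-0.003,-0.01,0.465,0,0,0.007]])

```text
clock: 8.6
tool_pos: [0.6634, -0.1024, 0.2129]
orientation: [2.379, 2.05, 0.001]
force: [-0.0, 0.3, -7.9]
width: 0.165
```

Request:
step_arm(targets=[[-1,0,0,0.004,0,0,0],[-1,0,0,0.008,0,0,0],[-1,0,0,0.012,0,0,0],[-1,0,0,0.016,0,0,0],[-1,0,0,0.016,0,0,0]])

```text
clock: 9.22
tool_pos: [0.6631, -0.1026, 0.2081]
orientation: [-2.38, -2.05, -0.0]
force: [0.3, 0.3, -9.3]
width: 0.165
```

Request:
step_arm(targets=[[-1,0,0,0.004,0,0,0],[-1,0,0,0.008,0,0,0],[-1,0,0,0.008,0,0,0]])

```text
clock: 9.6
tool_pos: [0.6635, -0.1029, 0.2069]
orientation: [2.38, 2.049, 0.002]
force: [1.2, -0.9, 3.7]
width: 0.162
```

It stands on the mat with the TCP at 0.207 m, as expected. I open slightly, go up 5 mm and retake the bar with a light pinch.

Request:
step_arm(targets=[[-0.4,0,0,-0.006,0,0,0],[-0.3,0,0,-0.006,0,0,0],[-0.3,0,0,-0.02,0,0,0],[-0.3,0,0,-0.028,0,0,0],[-0.3,0,0,-0.028,0,0,0]])

```text
clock: 10.22
tool_pos: [0.6632, -0.1026, 0.2134]
orientation: [2.38, 2.05, 0.0]
force: [0.1, -0.6, -1.5]
width: 0.351
```

Request:
step_arm(targets=[[-0.5,0,0,0,0,0,0],[-0.6,0,0,0,0,0,0],[-0.8,0,0,0,0,0,0],[-1,0,0,0,0,0,0],[-1,0,0,0,0,0,0]], grip_force=24)

```text
clock: 10.85
tool_pos: [0.6632, -0.1027, 0.2132]
orientation: [2.38, 2.051, 0.0]
force: [1.4, -0.6, -0.3]
width: 0.175
```

Run:
```python
from h import *
st()
```

```text
{'clock': np.float64(10.85), 'q': array([ 0.224,  0.9  , -0.309,  1.092,  0.26 ,  1.185, -0.22 ]), 'tool_pos': array([ 0.663, -0.103,  0.213]), 'orientation': array([2.38 , 2.051, 0.   ]), 'force': array([ 1.424, -0.616, -0.297]), 'width': np.float64(0.175)}
```

Run:
```python
from h import *
al=np.arctan2(222,21); r=np.hypot(222,21)
f=lambda t:np.array([r*np.cos(al+t),-r*np.sin(al+t)])/250
for a,b in((0,26),(26,50),(50,72),(72,88)):
    print(a,b);print(np.round([f(np.radians(t))-f(np.radians(a)) for t in np.linspace(a,b,9)[1:]],3).tolist())
```

```text
0 26
[[-0.05, -0.003], [-0.101, -0.004], [-0.152, -0.001], [-0.202, 0.004], [-0.252, 0.012], [-0.301, 0.023], [-0.35, 0.037], [-0.398, 0.053]]
26 50
[[-0.043, 0.018], [-0.086, 0.037], [-0.127, 0.059], [-0.167, 0.083], [-0.205, 0.11], [-0.243, 0.138], [-0.278, 0.168], [-0.312, 0.2]]
50 72
[[-0.03, 0.031], [-0.058, 0.063], [-0.085, 0.096], [-0.11, 0.131], [-0.133, 0.167], [-0.155, 0.204], [-0.174, 0.242], [-0.192, 0.281]]
72 88
[[-0.012, 0.029], [-0.023, 0.058], [-0.033, 0.088], [-0.041, 0.117], [-0.049, 0.148], [-0.056, 0.178], [-0.061, 0.209], [-0.066, 0.239]]
```

Request:
step_arm(targets=[[-1,0,-0.03,-0.002,0,0,0],[-1,0,-0.08,-0.003,0,0,0],[-1,0,-0.14,-0.001,0,0,0],[-1,0,-0.2,0.004,0,0,0],[-1,0,-0.25,0.012,0,0,0],[-1,0,-0.3,0.023,0,0,0],[-1,0,-0.35,0.037,0,0,0],[-1,0,-0.398,0.053,0,0,0]])

```text
clock: 11.85
tool_pos: [0.5637, -0.088, 0.2]
orientation: [-2.38, -2.05, 0.0]
force: [-0.8, -0.7, 0.8]
width: 0.172
```

Run:
```python
from h import *
st()
for n,b in(("side",(270,130,180,150)),("top",(240,80,200,150))):
    s=snapshot(n);crop(s,"c1%s.png"%n,*b,4)
```

```text
{'clock': np.float64(11.85), 'q': array([ 0.257,  0.748, -0.312,  1.54 ,  0.271,  0.896, -0.296]), 'tool_pos': array([ 0.564, -0.088,  0.2  ]), 'orientation': array([-2.38, -2.05,  0.  ]), 'force': array([-0.788, -0.735,  0.822]), 'width': np.float64(0.172)}
```

View pics/c1top.png

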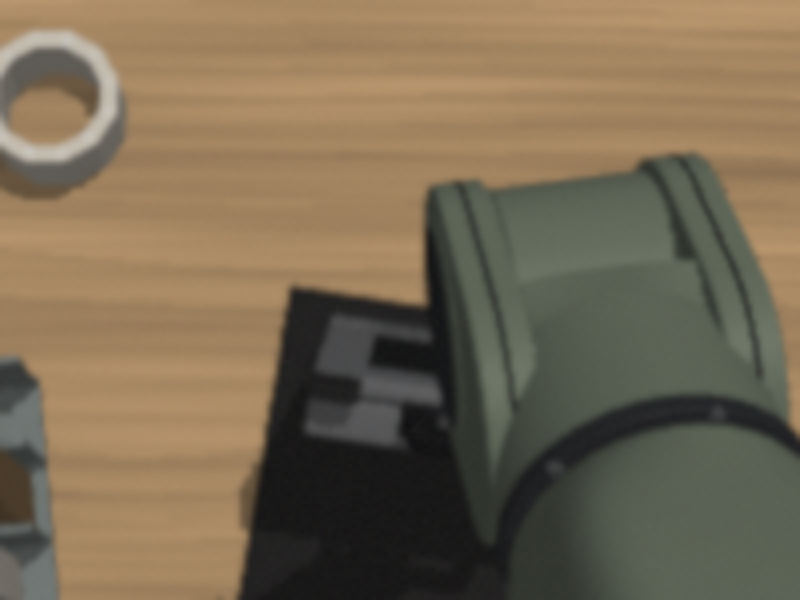

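View pics/c1side.png

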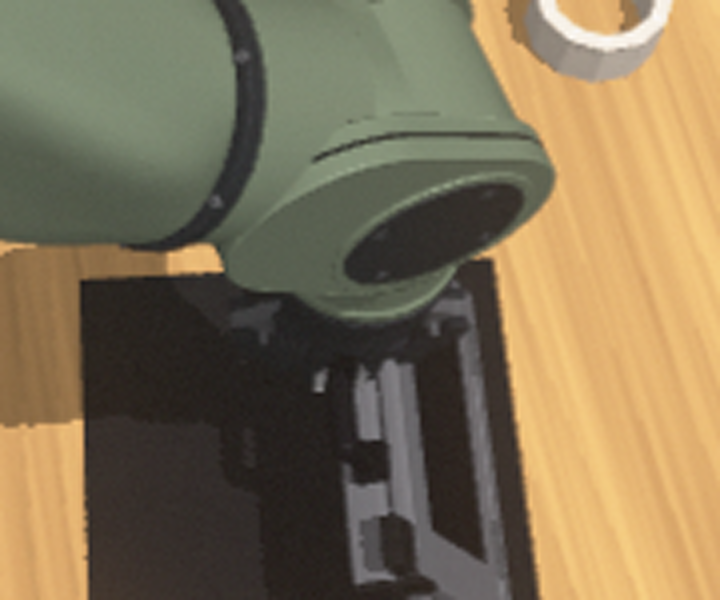

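The notebook is tipping about its edge on the mat as planned, with the force under 1 N. I carry on along the arc.

Request:
step_arm(targets=[[-1,0,-0.043,0.018,0,0,0],[-1,0,-0.086,0.037,0,0,0],[-1,0,-0.127,0.059,0,0,0],[-1,0,-0.167,0.083,0,0,0],[-1,0,-0.205,0.11,0,0,0],[-1,0,-0.243,0.138,0,0,0],[-1,0,-0.278,0.168,0,0,0],[-1,0,-0.312,0.2,0,0,0]])

```text
clock: 12.95
tool_pos: [0.4873, -0.0765, 0.1498]
orientation: [-2.38, -2.05, 0.0]
force: [-1.6, -1.4, 0.4]
width: 0.175
```

Request:
step_arm(targets=[[-1,0,-0.03,0.031,0,0,0],[-1,0,-0.058,0.063,0,0,0],[-1,0,-0.085,0.096,0,0,0],[-1,0,-0.11,0.131,0,0,0],[-1,0,-0.133,0.167,0,0,0],[-1,0,-0.155,0.204,0,0,0],[-1,0,-0.174,0.242,0,0,0],[-1,0,-0.192,0.281,0,0,0]])

```text
clock: 13.95
tool_pos: [0.4399, -0.0693, 0.0794]
orientation: [-2.38, -2.05, 0.001]
force: [-1.5, -1.2, -2.1]
width: 0.173
```

Run:
```python
from h import *
st()
for n,b in(("side",(270,130,180,190)),):
    s=snapshot(n);crop(s,"c2%s.png"%n,*b,3)
```

```text
{'clock': np.float64(13.95), 'q': array([ 0.163,  0.813, -0.139,  2.097,  0.406,  0.257, -0.476]), 'tool_pos': array([ 0.44 , -0.069,  0.079]), 'orientation': array([-2.38 , -2.05 ,  0.001]), 'force': array([-1.505, -1.211, -2.117]), 'width': np.float64(0.173)}
```

View pics/c2side.png

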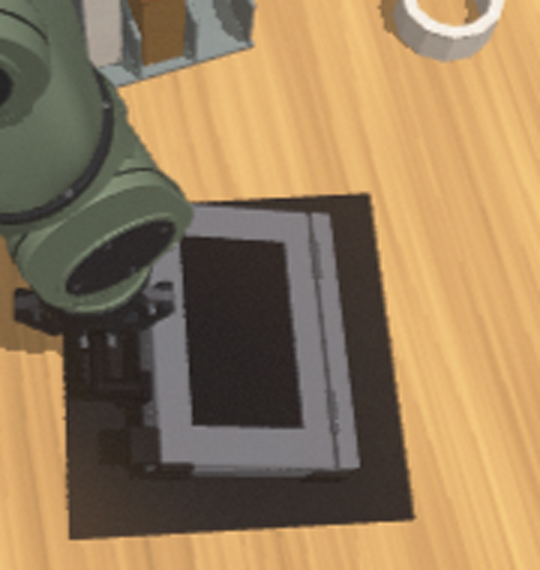

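Nearly flat. Joint 6 is down to 0.26 (limit 0), so I tilt the hand back 10° while lowering the rest of the way.

Request:
step_arm(targets=[[-1,0,-0.014,0.029,0.02,0,0],[-1,0,-0.027,0.058,0.04,0,0],[-1,0,-0.039,0.088,0.06,0,0],[-1,0,-0.048,0.117,0.08,0,0],[-1,0,-0.057,0.148,0.095,0,0],[-1,0,-0.065,0.178,0.11,0,0],[-1,0,-0.07,0.209,0.11,0,0],[-1,0,-0.075,0.23,0.11,0,0]])

```text
clock: 15.0
tool_pos: [0.4221, -0.0664, 0.0217]
orientation: [-2.278, -1.963, 0.168]
force: [3.0, -0.5, -2.5]
width: 0.17
```

Run:
```python
from h import *
st()
```

```text
{'clock': np.float64(15.0), 'q': array([ 0.194,  0.962, -0.19 ,  1.998,  0.382,  0.389, -0.446]), 'tool_pos': array([ 0.422, -0.066,  0.022]), 'orientation': array([-2.278, -1.963,  0.168]), 'force': array([ 2.952, -0.514, -2.494]), 'width': np.float64(0.17)}
```

Request:
step_arm(targets=[[-1,0,0.001,0.008,0,0,0],[-1,0,0.003,0.016,0,0,0],[-1,0,0.004,0.024,0,0,0],[-1,0,0.005,0.03,0,0,0],[-1,0,0.006,0.036,0,0,0],[-1,0,0.006,0.036,0,0,0]])

```text
clock: 15.75
tool_pos: [0.4204, -0.0662, 0.0137]
orientation: [-2.276, -1.961, 0.172]
force: [-5.6, 3.0, 19.9]
width: 0.174
```

Run:
```python
from h import *
st()
for n,b in(("side",(270,160,180,170)),("top",(270,120,180,180))):
    s=snapshot(n);crop(s,"d1%s.png"%n,*b,3)
```

```text
{'clock': np.float64(15.75), 'q': array([ 0.189,  0.978, -0.182,  2.   ,  0.387,  0.372, -0.45 ]), 'tool_pos': array([ 0.42 , -0.066,  0.014]), 'orientation': array([-2.276, -1.961,  0.172]), 'force': array([-5.57 ,  3.038, 19.942]), 'width': np.float64(0.174)}
```

View pics/d1side.png

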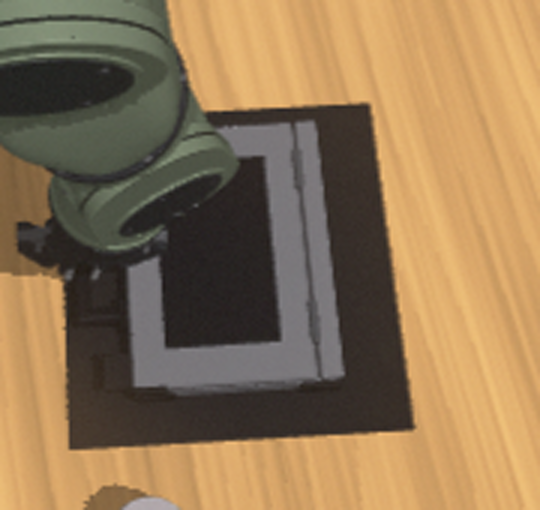

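View pics/d1top.png

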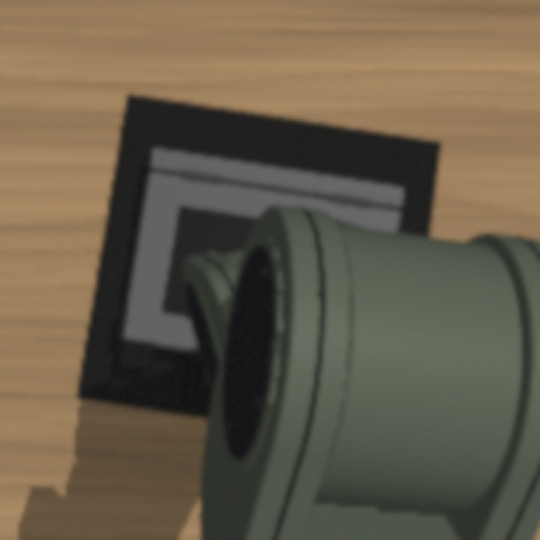

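It is flat and pressed lightly at 20 N. I ease off about 1 mm and measure the case before letting go.

Request:
step_arm(targets=[[-1,0,0,-0.006,0,0,0],[-1,0,0,-0.006,0,0,0]])

```text
clock: 16.1
tool_pos: [0.4209, -0.0664, 0.0152]
orientation: [-2.276, -1.962, 0.172]
force: [-2.7, 3.4, 15.2]
width: 0.176
```

```bash
cat >> h.py <<'E'
MC=np.array([.553,-.087,0]);MA=np.radians(-8.2)
EX=np.array([np.cos(MA),np.sin(MA),0]);EY=np.array([-np.sin(MA),np.cos(MA),0])
def case(s):
    C=cloud(s);D=C-MC;X=D@EX;Y=D@EY;Z=C[...,2]
    k=(s["depth"]>0)&(abs(X)<.14)&(abs(Y)<.16)&(Z>.036)&(Z<.056)
    g=s["pixels"].astype(int)
    k&=(g.max(2)>55)
    return k.astype(np.uint8)*255,C,X,Y
E
python3 - <<'E'
from h import *
st()
for n in("side","top"):
    s=snapshot(n);k,C,X,Y=case(s)
    cc=max(cv2.findContours(k,0,2)[0],key=cv2.contourArea)
    P=onplane(s,cc.reshape(-1,2),.046)-MC
    q=np.c_[P@EX,P@EY]*1000
    print(n,"X",q[:,0].min(),q[:,0].max(),"Y",q[:,1].min(),q[:,1].max(), "z",np.median(C[...,2][k>0]))
    # far edge line & left edge line fit
    far=[];
    for y in range(-90,110,8):
        w=q[abs(q[:,1]-y)<4]
        if len(w): far.append((y,w[:,0].max()))
    far=np.array(far);print(far.T.round(1))
    near=[];
    for x in range(-75,80,8):
        w=q[abs(q[:,0]-x)<4]
        if len(w): near.append((x,w[:,1].max(),w[:,1].min()))
    print(np.array(near).T.round(1))
    # mat in same frame check
    g=s["pixels"].max(2)
E
```

```text
{'clock': np.float64(16.1), 'q': array([ 0.19 ,  0.975, -0.183,  1.999,  0.386,  0.376, -0.449]), 'tool_pos': array([ 0.421, -0.066,  0.015]), 'orientation': array([-2.276, -1.962,  0.172]), 'force': array([-2.667,  3.437, 15.226]), 'width': np.float64(0.176)}
side X -114.1837166224405 89.35726980128938 Y -118.76669345511584 118.62892166949689 z 0.046945982038205436
[[-90.  -82.  -74.  -66.  -58.  -50.  -34.  -26.  -18.  -10.   -2.    6.
   22.   30.   38.   46.   70.   86.   94.  102. ]
 [-90.3  36.5  88.7 -60.7  39.   88.9 -61.2  89.   39.8 -80.8  89.1  39.5
   88.9  39.4  39.9  89.1  89.2  38.8  89.4  86.9]]
[[ -75.   -67.   -59.   -43.   -35.    -3.     5.    13.    21.    29.
    37.    53.    61.    69. ]
 [  -4.7    0.    -0.1  -81.4  -81.8  116.8  -81.5  115.8  118.6  -82.7
    88.  -115.3 -115.7  118.6]
 [-112.9 -113.4 -118.8 -117.1 -117.7  116.8 -117.6 -115.2  -85.1  -82.7
   -83.1 -117.6 -115.7 -116. ]]
top X -90.2047144831397 89.53495386816638 Y -117.2448422328244 119.65490083333277 z 0.04811083079550915
[[-90.  -82.  -74.  -66.  -58.  -50.  -42.  -34.  -26.  -18.  -10.   -2.
    6.   14.   22.   30.   46.   54.   62.   70.   78.   86.   94.  102. ]
 [ 89.   49.4  88.7  50.   88.9  55.8  89.1  56.   86.5  88.9  86.7  89.1
   50.8  89.3  39.   89.1  86.9  89.3  87.1  89.5  41.5  89.3 -86.9  89.5]]
[[ -75.   -67.   -59.   -51.   -43.   -27.   -11.    -3.     5.    13.
    21.    29.    37.    45.    53.    61.    69.    77. ]
 [ 119.7   59.5  119.1   88.   119.1  119.   118.9  116.7  118.9  116.6
   118.8  116.5   86.9  118.7    5.2  118.7  118.2  115.9]
 [  56.4   59.5   60.8   88.    85.7   85.6   85.5  116.7   85.3  116.6
    85.2  116.5   12.2 -115.9 -114.8 -117.2 -115.5  115.9]]
```

The case is flat, within 1 mm of the mat centre and square to about 0.2°. I let go and rise.

Request:
step_arm(targets=[[-0.5,0,0,0,0,0,0],[-0.4,0,0,0,0,0,0],[-0.3,0,0,0,0,0,0],[-0.3,0,0,0,0,0,0]])

```text
clock: 16.7
tool_pos: [0.4217, -0.0666, 0.0145]
orientation: [-2.277, -1.962, 0.17]
force: [-0.1, 0.7, 0.8]
width: 0.352
```

Request:
step_arm(targets=[[-0.3,0,-0.01,-0.05,0,0,0],[-0.3,0,-0.02,-0.12,0,0,0],[-0.3,0,-0.04,-0.25,0,0,0],[-0.3,0,-0.07,-0.4,0,0,0],[-0.3,0,-0.09,-0.5,0,0,0],[-0.3,0,-0.09,-0.5,0,0,0]], grip_force=40)

```text
clock: 17.45
tool_pos: [0.4215, -0.0666, 0.1435]
orientation: [-2.279, -1.963, 0.167]
force: [0.6, -0.3, -1.2]
width: 0.35
```

Run:
```python
from h import *
st()
for n,b in(("side",(270,160,180,170)),):
    s=snapshot(n);crop(s,"e1%s.png"%n,*b,3)
# tab left flat
hin=MC+EX*.069+np.array([0,0,.044]); 
tab=MC+EX*(.069-.171)+EY*.101+np.array([0,0,.039]); print("hinge",hin,"tabL",tab)
s=snapshot("side"); print(proj(s,[tab+np.array([0,0,.006])]))
```

```text
{'clock': np.float64(17.45), 'q': array([ 0.265,  0.73 , -0.311,  1.933,  0.288,  0.695, -0.376]), 'tool_pos': array([ 0.422, -0.067,  0.144]), 'orientation': array([-2.279, -1.963,  0.167]), 'force': array([ 0.575, -0.324, -1.184]), 'width': np.float64(0.35)}
hinge [ 0.6213 -0.0968  0.044 ] tabL [0.4664 0.0275 0.039 ]
[[306.2051 210.4376]]
```

View pics/e1side.png

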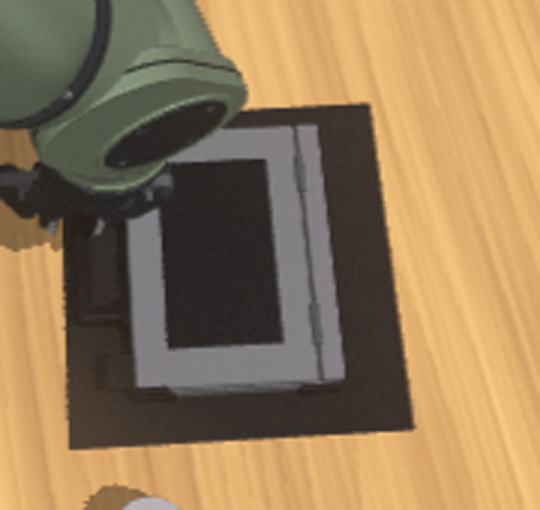

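The notebook is released and stays put. Next is the left tab: I'll take it straight down with the jaws across the lid width.

```bash
cat >> h.py <<'E'
NB=MC-.0008*EX+.0004*EY
HINGE=NB+.069*EX+np.array([0,0,.044])
UP=np.array([0,0,1.])
def tool(tau,az=81.8):  # tau>0: fingers tilt forward (tips away from robot), deg
    return R.from_rotvec(-np.radians(tau)*EY)*ori(az)
def grasp(lid,g,tau,n0=-.005):
    """TCP pose for tab at lid deg, grasp g m out of lid edge, n0 offset along the lid's outer normal"""
    Rl=R.from_rotvec(np.radians(lid)*EY); u=Rl.apply(-EX); n=Rl.apply(UP)
    G=HINGE+.101*EY+u*(.159+g)+n*n0; Rt=tool(tau); return G+Rt.apply([0,0,.019]),Rt
E
python3 - <<'E'
from h import *
p,Rt=grasp(0,.015,0);print(p)
chain([(p+[0,0,.13],Rt),(p+[0,0,.04],Rt),(p,Rt)])
E
```

```text
[0.4627 0.0285 0.02  ]
[0.4627 0.0285 0.15  ] [ 0.4    0.102 -0.051 -0.086 -0.087 -1.001]
[0.4627 0.0285 0.06  ] [0.   0.   0.36 0.   0.   0.  ]
[0.4627 0.0285 0.02  ] [0.   0.   0.16 0.   0.   0.  ]
```

Request:
step_arm(targets=[[0.05,0.4,0.1,-0.05,-0.085,-0.085,-1],[0.05,0.4,0.1,-0.05,-0.085,-0.085,-1],[0.05,0.4,0.1,-0.05,-0.085,-0.085,-1],[0.05,0.4,0.1,-0.05,-0.085,-0.085,-1],[0.05,0.4,0.1,-0.05,-0.085,-0.085,-1],[0.05,0.4,0.1,-0.05,-0.085,-0.085,-1],[0.05,0.4,0.1,-0.05,-0.085,-0.085,-1],[0.05,0.4,0.1,-0.05,-0.085,-0.085,-1]])

```text
clock: 18.55
tool_pos: [0.4619, 0.0287, 0.1489]
orientation: [-0.343, -3.112, 0.008]
force: [0.2, 0.2, 0.6]
width: 0.525
```

Request:
step_arm(targets=[[0.05,0,0,0,0,0,0],[0.05,0,0,0,0,0,0]])

```text
clock: 18.8
tool_pos: [0.4622, 0.0286, 0.1493]
orientation: [-0.36, -3.11, 0.01]
force: [0.0, 0.5, 0.8]
width: 0.529
```

Run:
```python
from h import *
st()
p,Rt=grasp(0,.015,0)
chain([(p+[0,0,.04],Rt),(p,Rt)])
for n,b in(("side",(270,160,160,150)),("top",(290,130,140,140))):
    s=snapshot(n);crop(s,"f1%s.png"%n,*b,4)
```

```text
{'clock': np.float64(18.8), 'q': array([ 0.244,  0.759, -0.679,  1.958,  0.734,  0.703,  0.446]), 'tool_pos': array([0.462, 0.029, 0.149]), 'orientation': array([-0.36, -3.11,  0.01]), 'force': array([0.016, 0.471, 0.79 ]), 'width': np.float64(0.529)}
[0.4627 0.0285 0.06  ] [-0.006  0.003  0.357 -0.004 -0.007 -0.055]
[0.4627 0.0285 0.02  ] [0.   0.   0.16 0.   0.   0.  ]
```

View pics/f1side.png

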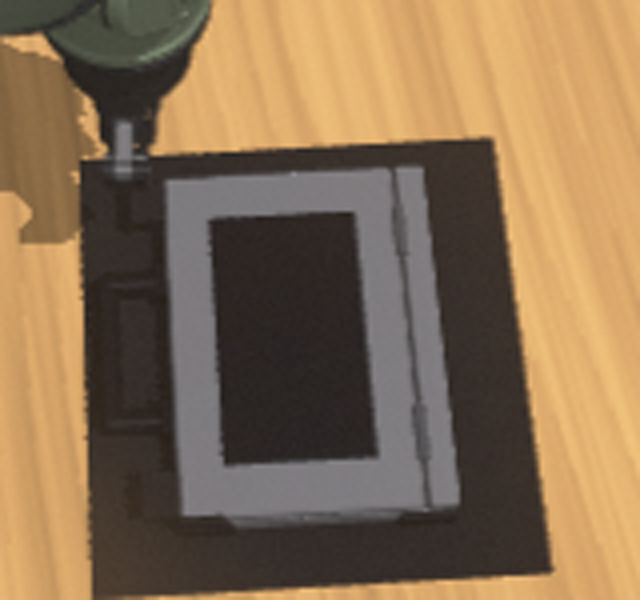

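View pics/f1top.png

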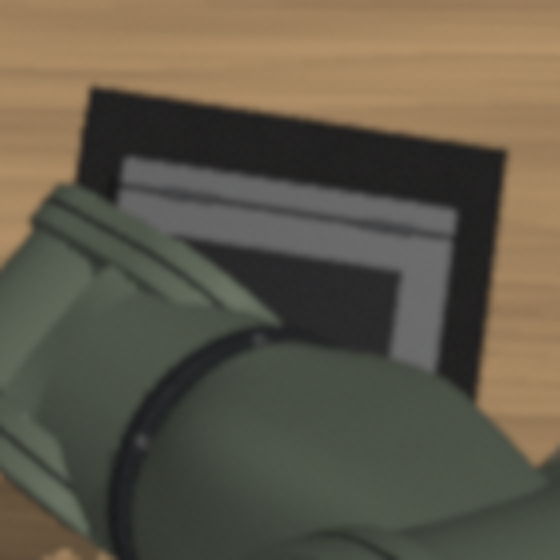

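The gripper stands above the left tab (crop (125,160) side view, tab at (140,205)), with yaw 5° short. I correct it and descend.

Request:
step_arm(targets=[[0.05,-0.005,0.003,0.08,-0.004,-0.007,-0.055],[0.05,-0.005,0.003,0.16,-0.004,-0.007,-0.055],[0.05,-0.005,0.003,0.24,-0.004,-0.007,-0.055],[0.05,-0.005,0.003,0.3,-0.004,-0.007,-0.055],[0.05,-0.005,0.003,0.3,-0.004,-0.007,-0.055]])

```text
clock: 19.52
tool_pos: [0.4626, 0.0288, 0.074]
orientation: [-0.22, -3.134, 0.002]
force: [-0.6, 0.5, -0.3]
width: 0.529
```

Run:
```python
from h import *
st()
p,Rt=grasp(0,.015,0)
chain([(p,Rt)])
s=snapshot("side");crop(s,"f2side.png",270,160,100,100,6)
```

```text
{'clock': np.float64(19.525), 'q': array([ 0.165,  0.879, -0.54 ,  2.031,  0.958,  0.506,  0.337]), 'tool_pos': array([0.463, 0.029, 0.074]), 'orientation': array([-0.22 , -3.134,  0.002]), 'force': array([-0.624,  0.516, -0.272]), 'width': np.float64(0.529)}
[0.4627 0.0285 0.02  ] [-0.001 -0.001  0.216 -0.001 -0.     0.002]
```

View pics/f2side.png

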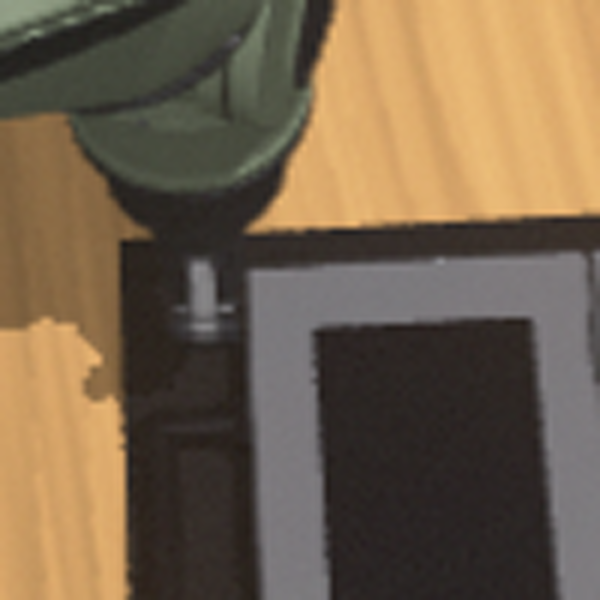

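The fingertips at crop (205,320) are over the tab, clear of the handle at y≈430. I lower the rest of the way and close with 40 N.

Request:
step_arm(targets=[[0.05,0,0,0.06,0,0,0],[0.05,0,0,0.12,0,0,0],[0.05,0,0,0.17,0,0,0],[0.05,0,0,0.2,0,0,0],[0.05,0,0,0.216,0,0,0],[0.05,0,0,0.216,0,0,0]])

```text
clock: 20.32
tool_pos: [0.4631, 0.0286, 0.0208]
orientation: [0.219, 3.133, -0.001]
force: [-1.1, -0.2, 0.6]
width: 0.524
```

Request:
step_arm(targets=[[-0.1,0,0,0,0,0,0],[-0.2,0,0,0,0,0,0],[-0.3,0,0,0,0,0,0],[-0.6,0,0,0,0,0,0],[-0.6,0,0,0,0,0,0]], grip_force=40)

```text
clock: 20.95
tool_pos: [0.4631, 0.0291, 0.0209]
orientation: [0.218, 3.132, 0.001]
force: [-0.5, 3.7, 7.0]
width: 0.344
```

Run:
```python
from h import *
st()
o=monitor.get_obs();p0=o["tool_pos"];R0=R.from_rotvec(o["orientation"])
for a,b in((0,16),(16,32),(32,46)):
    print(a,b)
    Ra=R.from_rotvec(np.radians(a)*EY);pa=HINGE+Ra.apply(p0-HINGE);Rta=Ra*R0
    for t in np.linspace(a,b,9)[[2,4,6,8]]:
        Rb=R.from_rotvec(np.radians(t)*EY);print(row(HINGE+Rb.apply(p0-HINGE),Rb*R0,pa,Rta))
```

```text
{'clock': np.float64(20.95), 'q': array([ 0.086,  0.968, -0.393,  2.051,  1.128,  0.357,  0.185]), 'tool_pos': array([0.463, 0.029, 0.021]), 'orientation': array([0.218, 3.132, 0.001]), 'force': array([-0.487,  3.741,  6.957]), 'width': np.float64(0.344)}
0 16
[ 0.005  0.    -0.049 -0.     0.044  0.   ]
[ 0.006  0.    -0.098 -0.     0.089  0.   ]
[ 0.004  0.    -0.146 -0.001  0.133  0.   ]
[-0.002  0.    -0.195 -0.001  0.178  0.   ]
16 32
[ 0.005  0.    -0.049 -0.     0.044  0.   ]
[ 0.006  0.    -0.098 -0.     0.089  0.   ]
[ 0.004  0.    -0.146 -0.001  0.133  0.   ]
[-0.002  0.    -0.195 -0.001  0.178  0.   ]
32 46
[ 0.004  0.    -0.043 -0.     0.039  0.   ]
[ 0.006  0.    -0.085 -0.     0.078  0.   ]
[ 0.005  0.    -0.128 -0.     0.117  0.   ]
[ 0.001  0.    -0.171 -0.001  0.156  0.   ]
```

Request:
step_arm(targets=[[-0.6,0.003,0,-0.024,0,0.022,0],[-0.6,0.005,0,-0.049,0,0.044,0],[-0.6,0.006,0,-0.073,0,0.066,0],[-0.6,0.006,0,-0.098,0,0.089,0],[-0.6,0.005,0,-0.122,0,0.111,0],[-0.6,0.004,0,-0.146,0,0.133,0],[-0.6,0.001,0,-0.17,0,0.155,0],[-0.6,-0.002,0,-0.195,0,0.178,0]])

```text
clock: 21.95
tool_pos: [0.4632, 0.0284, 0.0695]
orientation: [-0.199, -2.855, -0.028]
force: [1.1, -1.7, -2.5]
width: 0.342
```

Run:
```python
from h import *
st()
s=snapshot("side");crop(s,"g1side.png",270,140,180,170,4)
```

```text
{'clock': np.float64(21.95), 'q': array([ 0.279,  1.024, -0.741,  1.735,  0.646,  0.943,  0.685]), 'tool_pos': array([0.463, 0.028, 0.069]), 'orientation': array([-0.199, -2.855, -0.028]), 'force': array([ 1.064, -1.652, -2.536]), 'width': np.float64(0.342)}
```

View pics/g1side.png

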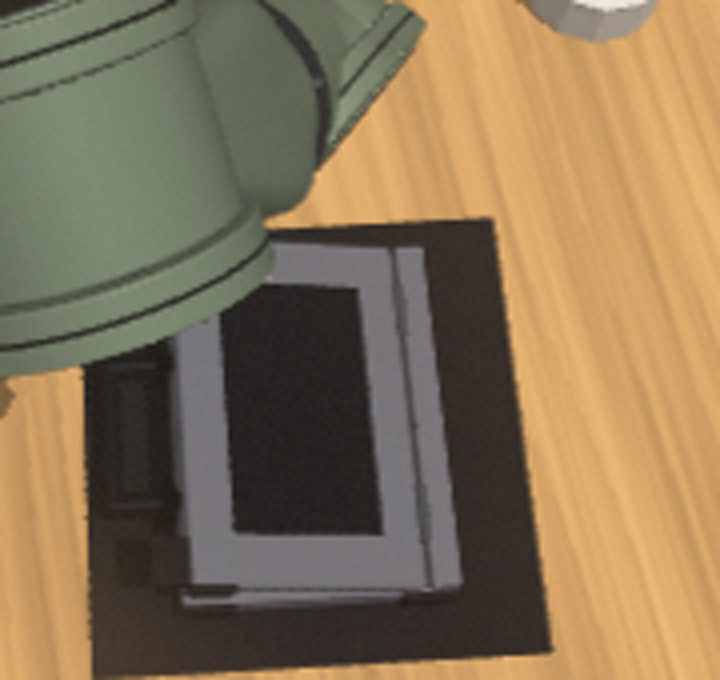

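The lid lifts with low force and the base hasn't moved. I continue.

Request:
step_arm(targets=[[-0.6,0.003,0,-0.024,0,0.022,0],[-0.6,0.005,0,-0.049,0,0.044,0],[-0.6,0.006,0,-0.073,0,0.066,0],[-0.6,0.006,0,-0.098,0,0.089,0],[-0.6,0.005,0,-0.122,0,0.111,0],[-0.6,0.004,0,-0.146,0,0.133,0],[-0.6,0.001,0,-0.17,0,0.155,0],[-0.6,-0.002,0,-0.195,0,0.178,0]])

```text
clock: 23.0
tool_pos: [0.4767, 0.0265, 0.1161]
orientation: [-0.18, -2.576, -0.05]
force: [-2.8, 0.4, -0.1]
width: 0.343
```

Run:
```python
from h import *
st()
s=snapshot("side");crop(s,"g2side.png",270,140,180,170,4)
```

```text
{'clock': np.float64(23.0), 'q': array([ 0.274,  1.11 , -0.791,  1.369,  0.442,  1.429,  0.886]), 'tool_pos': array([0.477, 0.027, 0.116]), 'orientation': array([-0.18 , -2.576, -0.05 ]), 'force': array([-2.821,  0.382, -0.119]), 'width': np.float64(0.343)}
```

View pics/g2side.png

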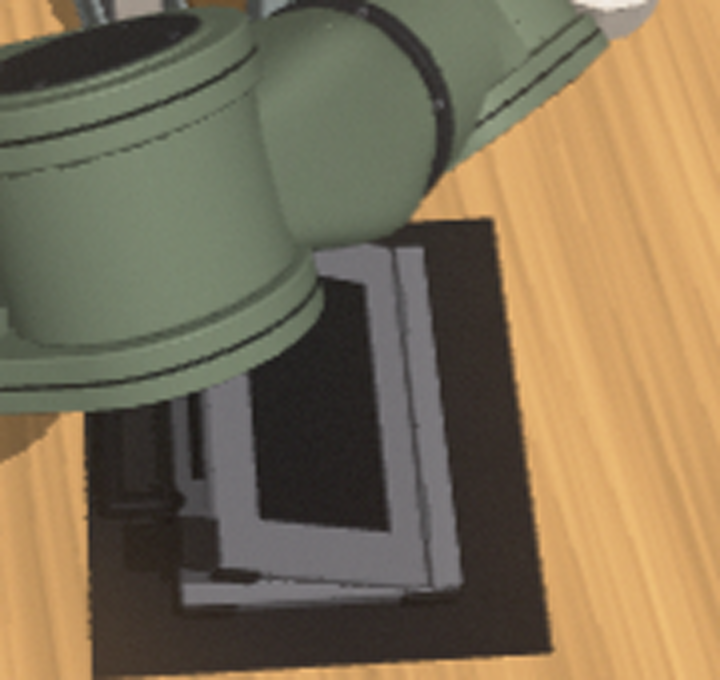

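Request:
step_arm(targets=[[-0.6,0.002,0,-0.021,0,0.02,0],[-0.6,0.004,0,-0.043,0,0.039,0],[-0.6,0.006,0,-0.073,0,0.066,0],[-0.6,0.006,0,-0.098,0,0.089,0],[-0.6,0.005,0,-0.116,0,0.106,0]])

```text
clock: 23.68
tool_pos: [0.4908, 0.0247, 0.1414]
orientation: [-0.168, -2.41, -0.062]
force: [-6.6, 1.4, 3.9]
width: 0.346
```

Run:
```python
from h import *
st()
for n in("side","top"):
    s=snapshot(n);C=cloud(s);p=s["pixels"].astype(int)
    g=(p[...,1]>p[...,0]+8)&(p[...,1]>p[...,2]+4)&(s["depth"]>0)&(C[...,0]>.35)
    q=C[g&(C[...,2]>.1)]; print(n,len(q),q[q[:,2].argsort()[:400:50]])
    cv2.imwrite("pics/g3%s.png"%n,s["pixels"][...,::-1])
```

```text
{'clock': np.float64(23.675), 'q': array([ 0.234,  1.183, -0.781,  1.117,  0.369,  1.722,  0.958]), 'tool_pos': array([0.491, 0.025, 0.141]), 'orientation': array([-0.168, -2.41 , -0.062]), 'force': array([-6.614,  1.444,  3.937]), 'width': np.float64(0.346)}
side 8655 [[ 0.7461 -0.0375  0.3945]
 [ 0.7266 -0.0632  0.4062]
 [ 0.7245 -0.0225  0.4084]
 [ 0.7098 -0.0348  0.4107]
 [ 0.7232 -0.0035  0.4125]
 [ 0.7098 -0.0323  0.4142]
 [ 0.7065 -0.0553  0.4158]
 [ 0.7009 -0.0255  0.4177]]
top 805 [[ 0.7436 -0.041   0.3987]
 [ 0.7077 -0.0419  0.4134]
 [ 0.6991 -0.0247  0.4184]
 [ 0.6951 -0.0152  0.4227]
 [ 0.6988 -0.0076  0.4274]
 [ 0.6814 -0.0219  0.4407]
 [ 0.6696 -0.0146  0.4457]
 [ 0.678   0.0142  0.452 ]]
```

View pics/g3side.png

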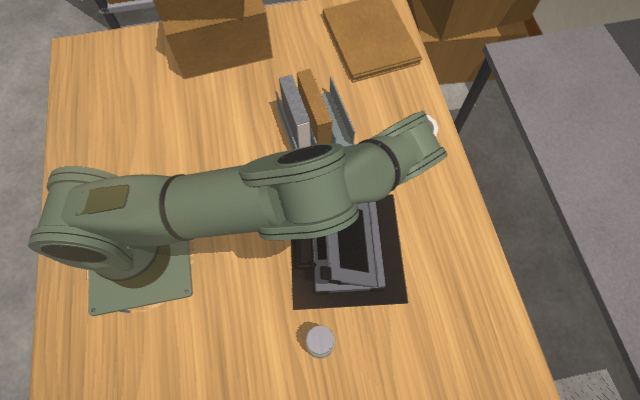

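View pics/g3top.png

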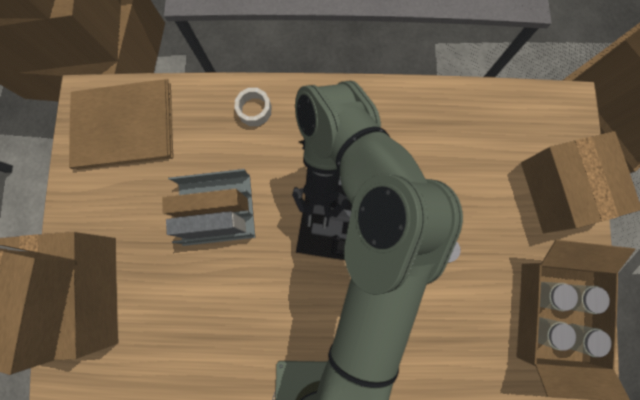

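The arm is well above everything, the base hasn't moved and the lid is near 42°. I release the tab here and back out along the outer face.

Request:
step_arm(targets=[[-0.2,0,0,0,0,0,0],[0,0,0,0,0,0,0],[0.1,0.005,0,0,0,0,0],[0.1,0.03,0,-0.06,0,0,0],[0.1,0.06,0,-0.14,0,0,0],[0.1,0.08,0,-0.24,0,0,0],[0.1,0.08,0,-0.26,0,0,0]])

```text
clock: 24.65
tool_pos: [0.5197, 0.0209, 0.204]
orientation: [-0.169, -2.414, -0.064]
force: [-0.3, 0.5, -0.7]
width: 0.553
```

Run:
```python
from h import *
st()
for n in("side","top"):
    s=snapshot(n);C=cloud(s);D=C-HINGE;X=D@EX;Y=D@EY;Z=D[...,2]
    p=s["pixels"].astype(int)
    k=(s["depth"]>0)&(X>-.15)&(X<-.01)&(abs(Y)<.118)&(Z>.008)&(Z<.14)&(abs(p[...,0]-p[...,1])<8)
    # points near a line through the hinge, any angle 25..60
    a=np.degrees(np.arctan2(Z,-X)); k&=(a>25)&(a<60)&(np.hypot(X,Z)<.17)
    A=np.c_[X[k],Z[k]]
    # robust plane fit Z = m X + c
    m,c=np.polyfit(A[:,0],A[:,1],1)
    for _ in range(5):
        r=A[:,1]-(m*A[:,0]+c); w=abs(r)<.006; m,c=np.polyfit(A[w,0],A[w,1],1)
    print(n,k.sum(),w.sum(),"lid deg",np.degrees(np.arctan(-m)),c)
    crop(s,"h1%s.png"%n,270,120,180,190,3)
p,Rt=grasp(42,.024,15); t=Rt.apply([0,0,1])
chain([(p-.08*t,Rt),(p-.03*t,Rt),(p,Rt)])
```

```text
{'clock': np.float64(24.65), 'q': array([ 0.201,  1.148, -0.78 ,  0.918,  0.346,  1.92 ,  0.997]), 'tool_pos': array([0.52 , 0.021, 0.204]), 'orientation': array([-0.169, -2.414, -0.064]), 'force': array([-0.334,  0.467, -0.721]), 'width': np.float64(0.553)}
side 3144 3019 lid deg 40.50957721419613 0.004018774911262347
top 630 598 lid deg 40.32051360563547 0.00516496067085172
[0.4814 0.0258 0.2217] [ 0.164 -0.002  0.045 -0.001 -0.628  0.002]
[0.4942 0.0239 0.1734] [ 0.  -0.   0.2  0.   0.   0. ]
[0.5019 0.0228 0.1444] [-0.    0.    0.12  0.    0.    0.  ]
```

View pics/h1side.png

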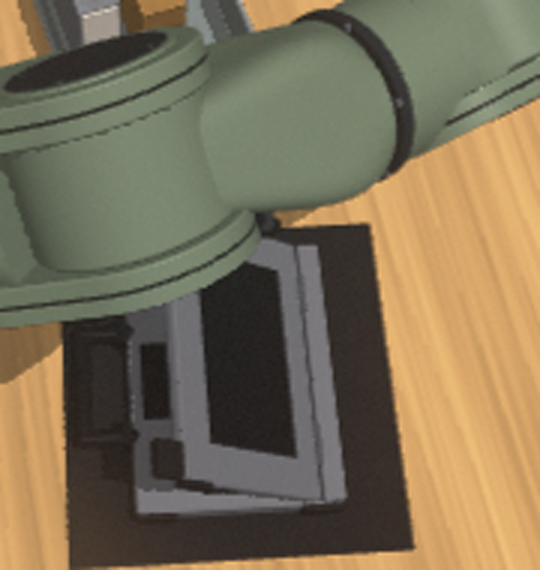

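The lid is at 40.4° in both views. Next I retake the tab with the hand tilted forward.

Request:
step_arm(targets=[[0.1,0.05,0,-0.02,0,-0.1,0],[0.1,0.1,0,0,0,-0.2,0],[0.1,0.12,0,0.02,0,-0.3,0],[0.1,0.14,0,0.03,0,-0.42,0],[0.1,0.16,0,0.045,0,-0.53,0],[0.1,0.16,0,0.045,0,-0.628,0],[0.1,0.16,0,0.045,0,-0.628,0]])

```text
clock: 25.62
tool_pos: [0.4799, 0.0263, 0.2213]
orientation: [0.197, 2.873, -0.027]
force: [1.1, -0.3, -0.2]
width: 0.549
```

Run:
```python
from h import *
st()
p,Rt=grasp(40.4,.024,15); t=Rt.apply([0,0,1])
chain([(p-.03*t,Rt),(p,Rt)])
s=snapshot("side");crop(s,"i1side.png",270,120,160,150,4)
```

```text
{'clock': np.float64(25.625), 'q': array([ 0.204,  0.553, -0.615,  2.087,  0.936,  0.529,  0.323]), 'tool_pos': array([0.48 , 0.026, 0.221]), 'orientation': array([ 0.197,  2.873, -0.027]), 'force': array([ 1.061, -0.333, -0.171]), 'width': np.float64(0.549)}
[0.491  0.0244 0.1694] [ 0.01  -0.001  0.212  0.     0.     0.004]
[0.4987 0.0233 0.1404] [-0.    0.    0.12  0.    0.    0.  ]
```

View pics/i1side.png

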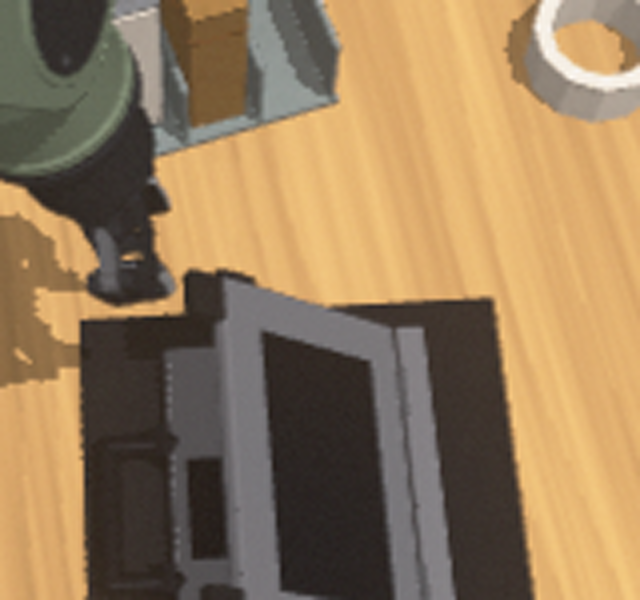

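The hand is above and in front of the left tab (crop (205,295)), and the lid stands clear. I approach and close.

Request:
step_arm(targets=[[0.1,0.005,0,0.06,0,0,0.004],[0.1,0.01,0,0.13,0,0,0.004],[0.1,0.01,0,0.2,0,0,0.004],[0.1,0.01,0,0.26,0,0,0.004],[0.1,0.01,0,0.31,0,0,0.004],[0.1,0.01,0,0.33,0,0,0.004],[0.1,0.01,0,0.332,0,0,0.004]])

```text
clock: 26.55
tool_pos: [0.5012, 0.0231, 0.1401]
orientation: [0.21, 2.873, -0.026]
force: [-0.3, -0.4, 0.2]
width: 0.549
```

Run:
```python
from h import *
st()
p,Rt=grasp(40.4,.024,15)
chain([(p,Rt)])
s=snapshot("side");crop(s,"i2side.png",280,150,120,110,5)
```

```text
{'clock': np.float64(26.55), 'q': array([ 0.055,  0.706, -0.365,  2.128,  1.32 ,  0.331, -0.039]), 'tool_pos': array([0.501, 0.023, 0.14 ]), 'orientation': array([ 0.21 ,  2.873, -0.026]), 'force': array([-0.335, -0.401,  0.224]), 'width': np.float64(0.549)}
[0.4987 0.0233 0.1404] [ 0.009 -0.001 -0.004  0.    -0.    -0.002]
```

View pics/i2side.png

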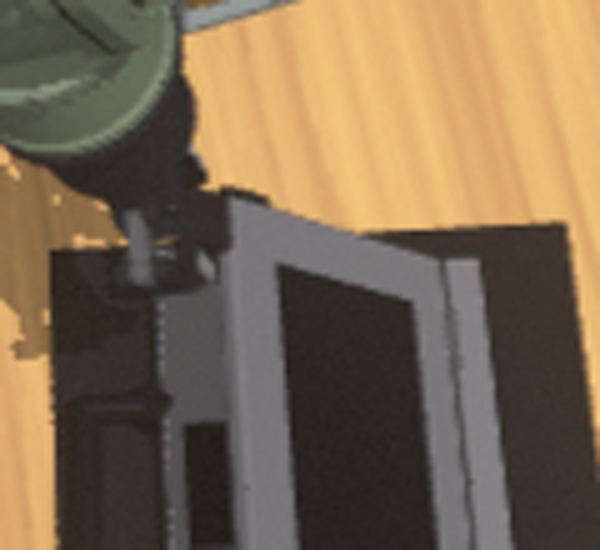

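Request:
step_arm(targets=[[0.1,0.009,0,-0.004,0,0,0],[0,0.009,0,-0.004,0,0,0],[-0.2,0.009,0,-0.004,0,0,0],[-0.3,0.009,0,-0.004,0,0,0],[-0.6,0.009,0,-0.004,0,0,0],[-0.6,0.009,0,-0.004,0,0,0]])

```text
clock: 27.35
tool_pos: [0.4985, 0.0238, 0.1409]
orientation: [0.209, 2.873, -0.026]
force: [-3.9, -0.1, 4.4]
width: 0.339
```

Run:
```python
from h import *
st()
o=monitor.get_obs();p0=o["tool_pos"];R0=R.from_rotvec(o["orientation"])
for t in range(2,42,2):
    Rb=R.from_rotvec(np.radians(t)*EY);print(t,row(HINGE+Rb.apply(p0-HINGE),Rb*R0,p0,R0))
```

```text
{'clock': np.float64(27.35), 'q': array([ 0.05 ,  0.701, -0.36 ,  2.137,  1.333,  0.325, -0.055]), 'tool_pos': array([0.498, 0.024, 0.141]), 'orientation': array([ 0.209,  2.873, -0.026]), 'force': array([-3.918, -0.115,  4.408]), 'width': np.float64(0.339)}
2 [-0.018  0.    -0.015  0.     0.022  0.   ]
4 [-0.037  0.    -0.029  0.     0.044  0.   ]
6 [-0.056  0.    -0.042  0.     0.067  0.   ]
8 [-0.076  0.    -0.055  0.     0.089  0.   ]
10 [-0.096  0.    -0.067  0.     0.111  0.   ]
12 [-0.117  0.    -0.079  0.     0.133  0.   ]
14 [-0.138  0.    -0.089  0.     0.156  0.   ]
16 [-0.159  0.    -0.099  0.     0.178  0.   ]
18 [-0.181  0.001 -0.108  0.001  0.2    0.   ]
20 [-0.203  0.001 -0.117  0.001  0.222  0.   ]
22 [-0.225  0.001 -0.124  0.001  0.244  0.   ]
24 [-0.248  0.001 -0.131  0.001  0.267  0.   ]
26 [-0.271  0.001 -0.137  0.001  0.289  0.   ]
28 [-0.294  0.001 -0.143  0.001  0.311  0.   ]
30 [-0.317  0.001 -0.147  0.001  0.333  0.   ]
32 [-0.34   0.001 -0.151  0.001  0.356  0.   ]
34 [-0.363  0.001 -0.154  0.001  0.378  0.   ]
36 [-0.387  0.001 -0.156  0.001  0.4    0.   ]
38 [-0.41   0.001 -0.157  0.001  0.422  0.   ]
40 [-0.434  0.001 -0.157  0.001  0.444  0.   ]
```

Request:
step_arm(targets=[[-0.6,-0.023,0,-0.018,0,0.028,0],[-0.6,-0.046,0,-0.036,0,0.056,0],[-0.6,-0.071,0,-0.052,0,0.083,0],[-0.6,-0.096,0,-0.067,0,0.111,0],[-0.6,-0.122,0,-0.081,0,0.139,0],[-0.6,-0.148,0,-0.094,0,0.167,0],[-0.6,-0.175,0,-0.106,0,0.194,0],[-0.6,-0.203,0,-0.117,0,0.222,0]])

```text
clock: 28.35
tool_pos: [0.5393, 0.0177, 0.1825]
orientation: [-0.222, -3.045, -0.012]
force: [-1.1, -0.1, -1.3]
width: 0.335
```

Run:
```python
from h import *
st()
p0=np.array([.4985,.0238,.1409]);R0=R.from_rotvec([.209,2.873,-.026])
Rb=R.from_rotvec(np.radians(20)*EY);chain([(HINGE+Rb.apply(p0-HINGE),Rb*R0)])
s=snapshot("side");crop(s,"j1side.png",270,120,180,190,3)
```

```text
{'clock': np.float64(28.35), 'q': array([ 0.286,  0.844, -0.755,  1.571,  0.58 ,  1.057,  0.796]), 'tool_pos': array([0.539, 0.018, 0.183]), 'orientation': array([-0.222, -3.045, -0.012]), 'force': array([-1.092, -0.097, -1.29 ]), 'width': np.float64(0.335)}
[0.5395 0.0179 0.1822] [-0.001  0.001  0.001  0.001 -0.001  0.   ]
```

View pics/j1side.png

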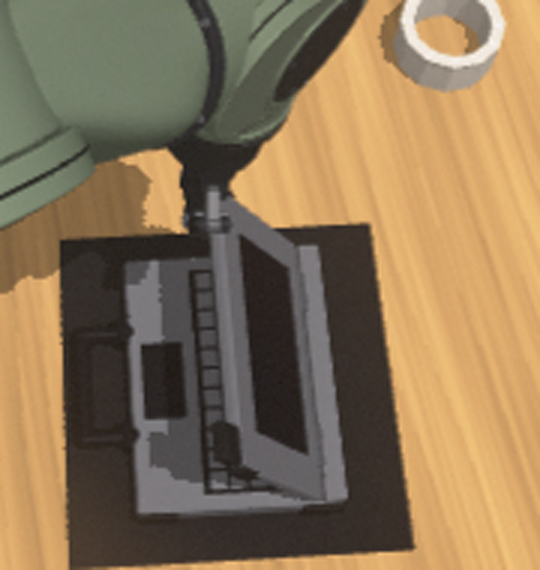

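The lid is at about 60°, the tab is held and the base hasn't moved. Another 20°.

Request:
step_arm(targets=[[-0.6,-0.023,0,-0.018,0,0.028,0],[-0.6,-0.046,0,-0.036,0,0.056,0],[-0.6,-0.071,0,-0.052,0,0.083,0],[-0.6,-0.096,0,-0.067,0,0.111,0],[-0.6,-0.122,0,-0.081,0,0.139,0],[-0.6,-0.148,0,-0.094,0,0.167,0],[-0.6,-0.175,0,-0.106,0,0.194,0],[-0.6,-0.203,0,-0.117,0,0.222,0]])

```text
clock: 29.4
tool_pos: [0.5921, 0.0102, 0.2079]
orientation: [-0.196, -2.698, -0.046]
force: [-2.3, 1.2, 9.6]
width: 0.338
```

Run:
```python
from h import *
st()
s=snapshot("side");crop(s,"j2side.png",270,120,180,190,3)
```

```text
{'clock': np.float64(29.4), 'q': array([ 0.182,  1.086, -0.737,  0.857,  0.438,  1.762,  1.063]), 'tool_pos': array([0.592, 0.01 , 0.208]), 'orientation': array([-0.196, -2.698, -0.046]), 'force': array([-2.281,  1.202,  9.573]), 'width': np.float64(0.338)}
```

View pics/j2side.png

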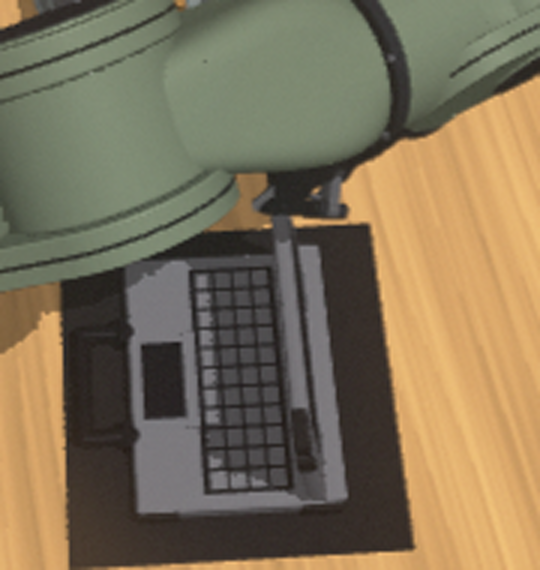

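The lid is at about 80°. I release, retract along the tool axis, and retake the tab end-on for the last part.

Request:
step_arm(targets=[[-0.2,0,0,0,0,0,0],[0,0,0,0,0,0,0],[0.1,0,0,-0.005,0,0,0],[0.1,0,0,-0.06,0,0,0],[0.1,0,0,-0.14,0,0,0],[0.1,0,0,-0.22,0,0,0],[0.1,0,0,-0.24,0,0,0]])

```text
clock: 30.32
tool_pos: [0.6175, 0.0063, 0.2619]
orientation: [-0.197, -2.701, -0.046]
force: [0.9, 0.3, -0.1]
width: 0.553
```

```bash
cat >> h.py <<'E'
def lidang(s,lo,hi):
    """points on lid in hinge frame; returns fits by faces"""
    C=cloud(s);D=C-HINGE;X=D@EX;Y=D@EY;Z=D[...,2]
    a=np.degrees(np.arctan2(Z,-X)); k=(s["depth"]>0)&(abs(Y)<.12)&(np.hypot(X,Z)<.2)&(a>lo)&(a<hi)&(Z>.02)
    return k,X,Y,Z
E
python3 - <<'E'
from h import *
st()
for n in("side","top"):
    s=snapshot(n);k,X,Y,Z=lidang(s,60,100)
    print(n,k.sum())
    # tab right: Y about -.101, tip at r=.183
    w=k&(abs(Y+.101)<.012)&(Z>.14); 
    if w.sum(): print(" tabR X",np.percentile(X[w],[5,50,95]),"Z",np.percentile(Z[w],[5,50,95]),"ang mid",np.degrees(np.arctan2(np.median(Z[w]),-np.median(X[w]))))
    for y0,y1 in((-.08,.06),):
        w=k&(Y>y0)&(Y<y1)&(Z>.15)&(Z<.17)
        if w.sum(): print(" top edge X",np.percentile(X[w],[2,50,98]),np.median(Z[w]))
        w=k&(Y>y0)&(Y<y1)&(Z>.03)&(Z<.15)
        if w.sum()>20:
            m,c=np.polyfit(Z[w],X[w],1)
            for _ in range(6):
                r=X[w]-(m*Z[w]+c); ok=abs(r)<.006; m,c=np.polyfit(Z[w][ok],X[w][ok],1)
            print(" face",w.sum(),ok.sum(),"lid",90+np.degrees(np.arctan(m)),c)
E
```

```text
{'clock': np.float64(30.325), 'q': array([ 0.116,  1.099, -0.699,  0.566,  0.436,  1.989,  1.15 ]), 'tool_pos': array([0.618, 0.006, 0.262]), 'orientation': array([-0.197, -2.701, -0.046]), 'force': array([ 0.865,  0.282, -0.138]), 'width': np.float64(0.553)}
side 833
 tabR X [-0.0383 -0.0322 -0.0224] Z [0.1515 0.1784 0.1809] ang mid 79.77753775474712
 top edge X [-0.0354 -0.0288 -0.0216] 0.15442998996431262
 face 121 107 lid 80.01214069247813 0.005417897983756639
top 68
```

Lid at about 80°. For the last 30° I retake it near end-on with τ=+20° so joint 6 stays off its limit.

Run:
```python
from h import *
p,Rt=grasp(80.3,.022,20); t=Rt.apply([0,0,1])
chain([(p-.07*t,Rt),(p,Rt)])
```

```text
[0.5826 0.0112 0.2695] [ 0.141 -0.001  0.029  0.001 -0.499 -0.001]
[0.6063 0.0078 0.2037] [-0.    0.    0.28  0.    0.    0.  ]
```

Request:
step_arm(targets=[[0.1,0.03,0,-0.03,0,-0.1,0],[0.1,0.07,0,-0.01,0,-0.2,0],[0.1,0.1,0,0.01,0,-0.3,0],[0.1,0.12,0,0.02,0,-0.4,0],[0.1,0.14,0,0.03,0,-0.5,0],[0.1,0.14,0,0.03,0,-0.5,0],[0.1,0.14,0,0.03,0,-0.5,0]])

```text
clock: 31.3
tool_pos: [0.5812, 0.0111, 0.2693]
orientation: [0.202, 2.786, -0.035]
force: [0.4, 0.5, 0.7]
width: 0.551
```

Run:
```python
from h import *
st()
p,Rt=grasp(80.3,.022,20)
chain([(p,Rt)])
s=snapshot("side");crop(s,"k1side.png",280,110,120,120,5)
s=snapshot("top");crop(s,"k1top.png",280,120,150,140,4)
for s in (snapshot("side"),):
    k,X,Y,Z=lidang(s,60,100)
    w=k&(abs(Y-.101)<.012)&(Z>.165);print("tabL",w.sum(),np.median(X[w]),np.median(Z[w]),np.percentile(Z[w],95)) if w.sum() else 0
```

```text
{'clock': np.float64(31.3), 'q': array([ 0.239,  0.59 , -0.626,  1.786,  0.798,  0.671,  0.585]), 'tool_pos': array([0.581, 0.011, 0.269]), 'orientation': array([ 0.202,  2.786, -0.035]), 'force': array([0.417, 0.463, 0.653]), 'width': np.float64(0.551)}
[0.6063 0.0078 0.2037] [-0.006  0.001  0.281 -0.     0.    -0.001]
tabL 46 -0.03295215984551342 0.17825496464833057 0.18113062217355658
```

View pics/k1side.png

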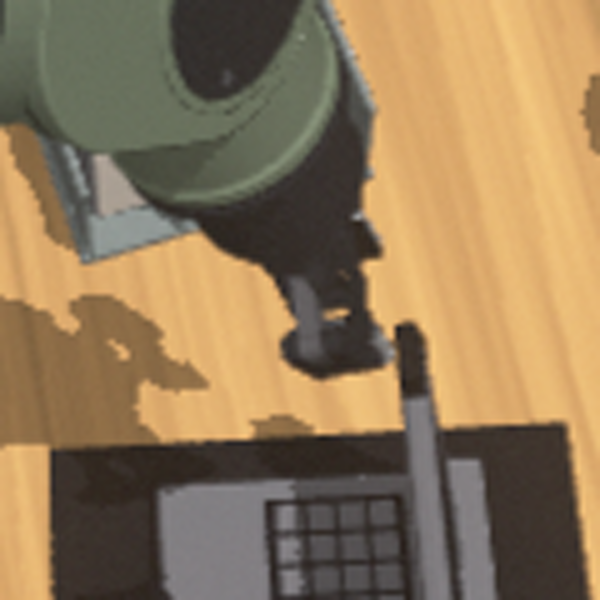

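View pics/k1top.png

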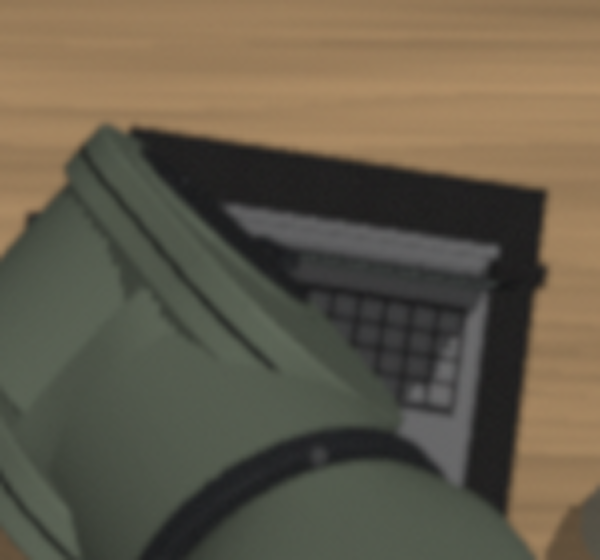

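The hand is in front of and above the left tab (crop (410,360)), with a clear approach. I go in and close.

Request:
step_arm(targets=[[0.1,-0.006,0,0.06,0,0,0],[0.1,-0.006,0,0.12,0,0,0],[0.1,-0.006,0,0.18,0,0,0],[0.1,-0.006,0,0.23,0,0,0],[0.1,-0.006,0,0.265,0,0,0],[0.1,-0.006,0,0.28,0,0,0],[0.1,-0.006,0,0.28,0,0,0]])

```text
clock: 32.33
tool_pos: [0.6078, 0.0076, 0.2042]
orientation: [0.203, 2.785, -0.034]
force: [0.2, 0.5, -0.7]
width: 0.548
```

Run:
```python
from h import *
st()
p,Rt=grasp(80.3,.022,20)
chain([(p,Rt)])
s=snapshot("side");crop(s,"k2side.png",290,130,100,100,6)
```

```text
{'clock': np.float64(32.325), 'q': array([ 0.178,  0.705, -0.518,  1.796,  0.934,  0.55 ,  0.472]), 'tool_pos': array([0.608, 0.008, 0.204]), 'orientation': array([ 0.203,  2.785, -0.034]), 'force': array([ 0.154,  0.488, -0.683]), 'width': np.float64(0.548)}
[0.6063 0.0078 0.2037] [ 0.006 -0.    -0.     0.     0.001 -0.002]
```

View pics/k2side.png

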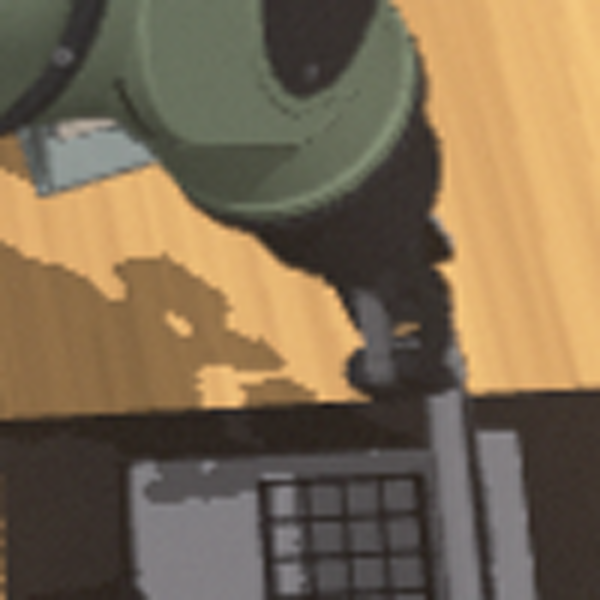

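Request:
step_arm(targets=[[0,0.005,0,0,0,0,0],[-0.2,0.005,0,0,0,0,0],[-0.3,0.005,0,0,0,0,0],[-0.6,0.005,0,0,0,0,0],[-0.6,0.005,0,0,0,0,0]])

```text
clock: 33.0
tool_pos: [0.6068, 0.008, 0.2042]
orientation: [0.203, 2.784, -0.034]
force: [-2.8, 1.2, 7.1]
width: 0.339
```

Run:
```python
from h import *
st()
o=monitor.get_obs();p0=o["tool_pos"];R0=R.from_rotvec(o["orientation"])
for t in np.arange(2,17,2):
    Rb=R.from_rotvec(np.radians(t)*EY);print(t,row(HINGE+Rb.apply(p0-HINGE),Rb*R0,p0,R0))
```

```text
{'clock': np.float64(33.0), 'q': array([ 0.176,  0.703, -0.517,  1.801,  0.936,  0.547,  0.467]), 'tool_pos': array([0.607, 0.008, 0.204]), 'orientation': array([ 0.203,  2.784, -0.034]), 'force': array([-2.802,  1.165,  7.142]), 'width': np.float64(0.339)}
2 [-0.022  0.     0.004  0.     0.022  0.   ]
4 [-0.044  0.     0.009  0.     0.044  0.   ]
6 [-0.066  0.     0.015  0.     0.067  0.   ]
8 [-0.088  0.     0.022  0.     0.089  0.   ]
10 [-0.11   0.     0.029  0.     0.111  0.   ]
12 [-0.131  0.     0.037  0.     0.133  0.   ]
14 [-0.152  0.     0.046  0.     0.156  0.   ]
16 [-0.172  0.     0.056  0.     0.178  0.   ]
```

Request:
step_arm(targets=[[-0.6,-0.022,0,0.004,0,0.022,0],[-0.6,-0.044,0,0.009,0,0.044,0],[-0.6,-0.066,0,0.015,0,0.067,0],[-0.6,-0.088,0,0.022,0,0.089,0],[-0.6,-0.11,0,0.029,0,0.111,0],[-0.6,-0.131,0,0.037,0,0.133,0],[-0.6,-0.152,0,0.046,0,0.156,0],[-0.6,-0.172,0,0.056,0,0.178,0]])

```text
clock: 34.0
tool_pos: [0.6521, 0.0015, 0.2065]
orientation: [0.223, 3.062, -0.004]
force: [-1.7, -0.4, 14.6]
width: 0.342
```

Request:
step_arm(targets=[[-0.6,-0.022,0,0.004,0,0.022,0],[-0.6,-0.044,0,0.009,0,0.044,0],[-0.6,-0.066,0,0.015,0,0.067,0],[-0.6,-0.088,0,0.022,0,0.089,0],[-0.6,-0.11,0,0.029,0,0.111,0],[-0.6,-0.131,0,0.037,0,0.133,0]])

```text
clock: 34.75
tool_pos: [0.6852, -0.0034, 0.2]
orientation: [-0.219, -2.997, -0.019]
force: [3.3, 1.0, 18.2]
width: 0.343
```

```bash
cat > lid.py <<'E'
from h import *
st()
for n in("side","top"):
    s=snapshot(n);k,X,Y,Z=lidang(s,85,128)
    # inner face faces -X; outer face faces +X. fit X=m Z+c on interior y range
    w=k&(Y>-.11)&(Y<.07)&(Z>.03)&(Z<.15)
    if w.sum()<30: print(n,w.sum());continue
    m,c=np.polyfit(Z[w],X[w],1)
    for _ in range(6):
        r=X[w]-(m*Z[w]+c); ok=abs(r)<.005; m,c=np.polyfit(Z[w][ok],X[w][ok],1)
    print(n,w.sum(),ok.sum(),"lid",90+np.degrees(np.arctan(m)),"c",c)
    w=k&(abs(Y+.101)<.012)&(Z>.155)
    if w.sum(): 
        x,z=np.median(X[w]),np.median(Z[w]);print(" tabR",w.sum(),x,z,np.degrees(np.arctan2(z,-x)))
E
python3 lid.py; python3 -c "
from h import *
s=snapshot('side');crop(s,'l1side.png',270,110,180,190,3)"
```

```text
{'clock': np.float64(34.75), 'q': array([ 0.161,  1.075, -0.698,  0.794,  0.545,  1.545,  1.109]), 'tool_pos': array([ 0.685, -0.003,  0.2  ]), 'orientation': array([-0.219, -2.997, -0.019]), 'force': array([ 3.312,  0.982, 18.177]), 'width': np.float64(0.343)}
side 1827 1764 lid 109.05069219812066 c -0.0117227939274703
 tabR 99 0.0500521160305441 0.1722460047053465 106.20307531428074
top 0
```

View pics/l1side.png

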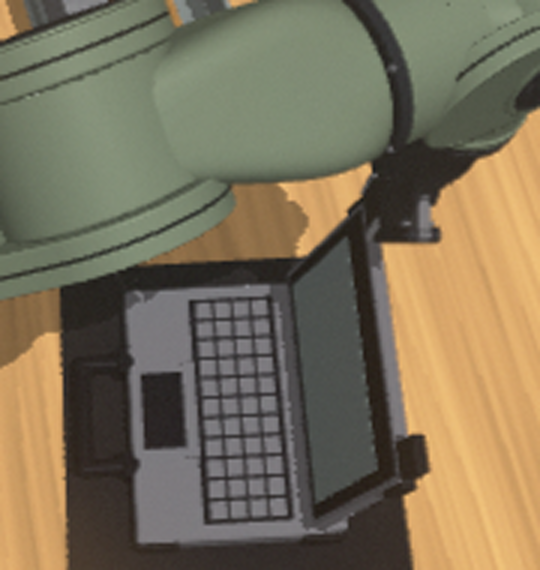

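The inner-face fit gives 109°. I nudge it 1° more, ease off the downward push, let go and retract upward.

Request:
step_arm(targets=[[-0.6,-0.006,0,-0.004,0,0.006,0],[-0.6,-0.012,0,-0.006,0,0.012,0],[-0.6,-0.012,0,-0.006,0,0.012,0]])

```text
clock: 35.28
tool_pos: [0.6876, -0.0039, 0.1993]
orientation: [-0.217, -2.977, -0.02]
force: [1.7, 1.8, 2.4]
width: 0.337
```

Request:
step_arm(targets=[[-0.3,0,0,0,0,0,0],[-0.1,0,0,0,0,0,0],[0.1,0,0,0,0,0,0],[0.1,0,0,-0.04,0,0,0],[0.1,0,0,-0.1,0,0,0],[0.1,0,0,-0.2,0,0,0],[0.1,0,0,-0.28,0,0,0],[0.1,0,0,-0.3,0,0,0]])

```text
clock: 36.28
tool_pos: [0.6994, -0.0057, 0.2747]
orientation: [-0.217, -2.978, -0.02]
force: [-0.4, 0.2, -0.9]
width: 0.55
```

```bash
python3 lid.py; python3 -c "
from h import *
s=snapshot('side');crop(s,'m1side.png',270,110,180,190,3)"
```

```text
{'clock': np.float64(36.275), 'q': array([ 0.083,  1.089, -0.677,  0.433,  0.541,  1.849,  1.229]), 'tool_pos': array([ 0.699, -0.006,  0.275]), 'orientation': array([-0.217, -2.978, -0.02 ]), 'force': array([-0.371,  0.166, -0.872]), 'width': np.float64(0.55)}
side 1949 1851 lid 109.91301715443129 c -0.011765688524308324
 tabR 101 0.052284799771332685 0.1709832081203167 107.00306049214494
top 176 173 lid 110.06177495907333 c -0.012404497225868704
 tabR 90 0.05227886018651681 0.17165172709776627 106.93882487793269
```

View pics/m1side.png

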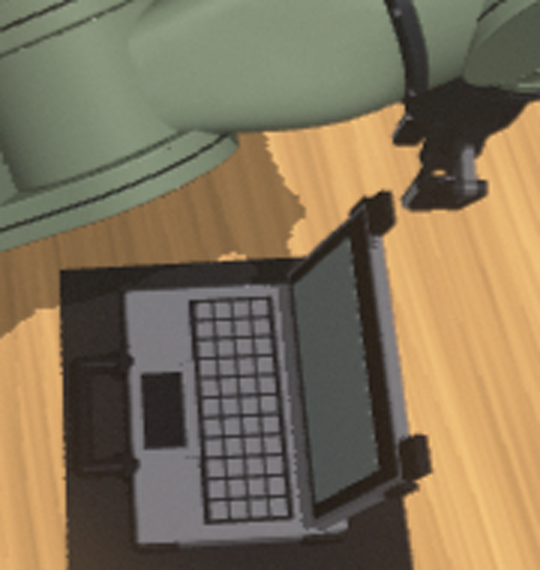

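Lid at 110° in both views and the hand is clear. Last check: base position on the mat, and the bystanders.

Run:
```python
from h import *
for n in("side","top"):
    s=snapshot(n);C=cloud(s);D=C-MC;X=D@EX;Y=D@EY;Z=C[...,2]
    k=(s["depth"]>0)&(X>-.1)&(X<.03)&(abs(Y)<.13)&(Z>.024)&(Z<.042)&(s["pixels"].max(2)>70)
    k=cv2.morphologyEx(k.astype(np.uint8)*255,cv2.MORPH_CLOSE,np.ones((5,5)))
    c=max(cv2.findContours(k,0,cv2.CHAIN_APPROX_NONE)[0],key=cv2.contourArea)
    P=onplane(s,c.reshape(-1,2),.032)-MC;q=np.c_[P@EX,P@EY]*1000
    fr=np.array([(y,q[abs(q[:,1]-y)<4][:,0].min()) for y in range(-100,101,10) if (abs(q[:,1]-y)<4).any()])
    f=np.polyfit(fr[:,0],fr[:,1],1)
    print(n,"front X",np.median(fr[:,1]),"slope deg",np.degrees(f[0]),"Y",np.percentile(q[:,1],[1,99]))
    rj=(Z>.09)&(Z<.12)&(C[...,1]<-.2)&(C[...,1]>-.45)&(C[...,0]>.35)&(C[...,0]<.7)
    if rj.sum(): print(" jar",np.median(C[rj],0))
    cv2.imwrite("pics/n1%s.png"%n,s["pixels"][...,::-1])
st()
```

```text
side front X -87.21513696436823 slope deg 0.3115047982564809 Y [-118.3045  115.996 ]
 jar [ 0.4373 -0.3136  0.104 ]Traceback (most recent call last):
  File "<stdin>", line 6, in <module>
ValueError: max() iterable argument is empty
```

Request:
step_arm(targets=[[0.1,0.1,0.1,-0.1,0,0,0],[0.1,0.2,0.3,-0.2,0,0,0],[0.1,0.2,0.5,-0.2,0,0,0],[0.1,0.2,0.6,-0.2,0,0,0],[0.1,0.2,0.6,-0.2,0,0,0]])

```text
clock: 37.15
tool_pos: [0.6794, 0.1487, 0.3298]
orientation: [-0.217, -2.977, -0.016]
force: [-0.8, -0.6, 0.1]
width: 0.548
```

```bash
python3 lid.py; python3 -c "
from h import *
for n in('top','side'):
    s=snapshot(n);cv2.imwrite('pics/o1%s.png'%n,s['pixels'][...,::-1])"
```

```text
{'clock': np.float64(37.15), 'q': array([-0.205,  1.089, -0.406,  0.185,  0.305,  2.024,  1.117]), 'tool_pos': array([0.679, 0.149, 0.33 ]), 'orientation': array([-0.217, -2.977, -0.016]), 'force': array([-0.838, -0.619,  0.076]), 'width': np.float64(0.548)}
side 1950 1859 lid 109.8827685234393 c -0.011722657057180945
 tabR 99 0.05250972128237302 0.1712218724522972 107.0495449437171
top 2079 2029 lid 110.02496610754372 c -0.01212347228211403
 tabR 92 0.052022266828536994 0.1716783616746856 106.85794663963165
```

View pics/o1top.png

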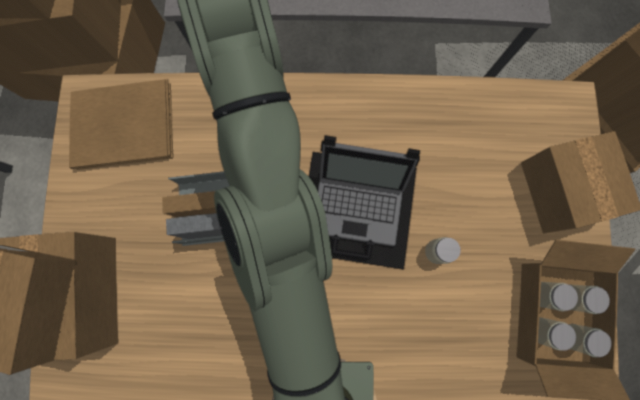

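View pics/o1side.png

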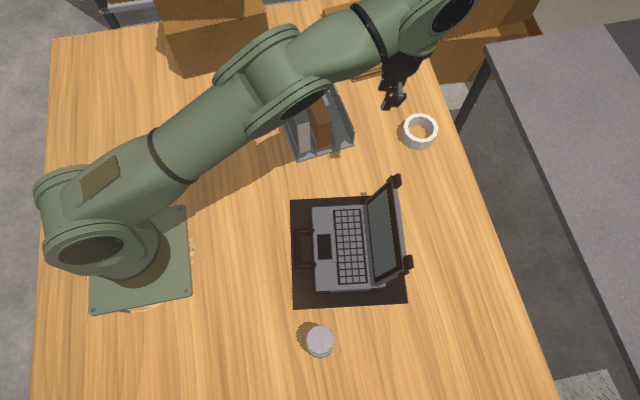

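Joint 6 reads 2.024, right at its 2.02 limit, so I back it off by tilting the hand forward before handing in.

Request:
step_arm(targets=[[0.1,0,0,0.02,0,-0.1,0],[0.1,0,0,0.04,0,-0.2,0],[0.1,0,0,0.04,0,-0.25,0],[0.1,0,0,0.04,0,-0.25,0]])

```text
clock: 37.85
tool_pos: [0.6786, 0.1476, 0.3211]
orientation: [0.215, 2.909, -0.024]
force: [2.0, 0.9, 0.7]
width: 0.551
```

```bash
python3 lid.py; python3 -c "
from h import *
job.close_job()"
```

```text
{'clock': np.float64(37.85), 'q': array([-0.142,  0.752, -0.399,  1.095,  0.424,  1.167,  0.873]), 'tool_pos': array([0.679, 0.148, 0.321]), 'orientation': array([ 0.215,  2.909, -0.024]), 'force': array([1.954, 0.928, 0.667]), 'width': np.float64(0.551)}
side 1940 1842 lid 109.97498244181926 c -0.011843453284538168
 tabR 99 0.05243607425026727 0.17131608334911813 107.01819402224005
top 2093 2038 lid 110.07453043706505 c -0.012206518168577112
 tabR 93 0.052146122776739884 0.1710036756027709 106.95864096356794
the job is handed in; nothing more can be done
```

The notebook is laid flat in the middle of the mat, lid up and handle towards the robot, and its screen is open to 110°. I handed the job in at 37.9 s. I carried it by the handle, stood it on the mat, tipped it down on a light pinch and let go. Then I opened the lid in three grasps of the left tab.

**Last checks**
- **Lid angle:** both cameras read 110.0–110.1°.
- **Position while shut:** the case was within about 1 mm of the mat centre and about 0.2° off square.
- **Position after opening:** the side view put the front edge about 3 mm from its ideal line and 0.3° off square. My top-view version of this check failed on an empty mask, so I have only one view for it.
- **Bystanders:** the jar measured unmoved. The binder and mailer look unmoved in the pictures, but I did not remeasure them.
- **Gripper and glass:** the grasps were planned to keep the fingertips off the glass. At the end the hand was well clear of everything.
- **Largest force:** the highest wrist force I read was about 20 N, during set-down.

**Joint 6 limit:** after the last retreat, joint 6 briefly read 2.024 against its stated limit of 2.02. I cannot tell whether that counted as passing its range. I backed it off to 1.17 before handing in.

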